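Lay out an instrument set for packing

ROBOT

A 6-joint arm with a two-finger parallel gripper is mounted at the origin on the work surface. World frame = base frame: x ahead of the robot, y to its left, z up, the work surface at z = 0. Lengths are in m, angles in rad, forces in N, time in s.
With the tool pointing down it reaches from about 0.3 to 0.825 m from the base axis. Payload 5.4 kg.
Tool frame: the origin (TCP) lies midway between the tips of the shut fingers; the grasp point (between the pads) lies tcp_to_grasp behind it (tcp_to_grasp is the distance from the TCP to the grasp point, in m); z points along the fingers, x is the direction in which the jaws open and shut, and the axes are right-handed (so a half turn about z gives the same grasp; the last joint's range is limited). The gripper opens to 92 mm and grips with 3 to 60 N. Pads are 20 mm wide; open, the fingers measure 128 mm over their backs; the gripper's body (75 mm by 189 mm) begins 69 mm behind the grasp point.
Start: joints at [0.919, 0.158, 1.597, -0, 1.386, -0.21], TCP at [0.246, 0.52, 0.179] pointing down, gripper open.
Joint ranges: [-2.91, 2.91], [-0.94, 2.29], [0.18, 2.7], [-1.29, 4.43], [0.17, 2.64], [-3, 3]. Speed limits (rad/s): [2.57, 2.57, 3.14, 3.14, 3.14, 3.14].

INTERFACE

Orientations are given as a unit quaternion [x, y, z, w].
In Python, from station import * gives the robot as it stands. The module is installed in compiled form; this text tells all that it offers.
- The arm moves only by the tool carry_out, never from a script. Its argument "steps" is a list of rows, each an object with "delta_pos": the shift along the tool's x, y, z in m, a list of three; "rot": the turn, a rotation vector about the tool's x, y, z in rad, a list of three; "fingers": the closure, from 0 (fully open) to 1 (shut). A call has 1 to 20 rows; each row shifts and turns the pose as measured when the row begins, along the tool's axes as they then stand; what a row does not reach is not made up. A row lasts 1/10 s, in which the tool goes at most 50 mm and 8.59 degrees, less where a joint would pass 70% of its speed; a pose out of reach is approached as far as the arm can. A call with a gripper value outside its range is refused whole. The fingers move at their own pace and stop on an object; the grip force is fixed at half the most. Time passes only in rows, so rows that do not move let the fingers close. It gives the time, the measured TCP pose, the force and the opening at its end, in the units of the state.
- observe(): the state, without advancing time (a new reading comes with each control period).
- capture(name): name is "scene" or "top" or "wrist"; returns a dict with "img" (420x560x3 uint8, blue, green, red), "depth" (420x560 float32, m along the optical axis (not along the pixel's ray), 0 where there is no reading), "K" (3x3 intrinsics, pixels), "rvec" (rotation vector, rad) and "tvec" (3), from world to camera coordinates, as OpenCV has them; the wrist camera has in their place "hand_eye" (4x4, takes a point from camera to tool coordinates, whose origin is the TCP and whose axes are the tool frame's). Camera axes: x right, y down, z forward; pixel columns grow to the right and rows downward; lengths in m; the calibration is good to about 2 mm. The wrist camera is an equidistant fisheye: a pixel r from the principal point sees the ray r / f radians off the axis. A picture is of the moment at which its call begins: read the wrist's pose just before it.
- finish_job(): hands the job in, once; it reports no verdict.
Trained networks look in a picture, given as the dict that the camera call returned (one of the last four; its "shot" number tells which), for a name from the list of things; names that differ only in an ending like _2 or _b are one class to them, and where a whole thing is asked for, a point or a joint stands for the part that bears it (a point fixed in the world has none). Each returns a list of dicts, best first, with "p" (0 to 1); they miss things now and then, are a little off and sometimes report something else, mostly with a low value. They report only what shows in the picture. A call takes as long as a camera call.
- boxes_of(picture, name): "box" ([left, top, width, height] in pixels, round what is visible of it).
- landmark_of(picture, name): "xy" ([column, row] in pixels: a listed point, or the origin of a listed thing).
The state is a dict: "time": time; "joints": joint angles; "dq": joint speeds; "tau": joint torques, N m; "ee_pos": TCP position; "tool_rot": TCP orientation; "ft_force": force on the tool from outside, world axes, zero at the start; "wrist_torque": the same for the moment, N m; "finger_gap": finger opening in m.
Only numpy, scipy, OpenCV 4.12 (cv2) and the standard library are available. Lean on these libraries where they do the work, as an engineer would, in place of code of your own. Each camera call takes 0.05 s, during which the arm holds its last target.

TASK

Lay out this instrument set: stand the wide steel pot upright in the tray, midway between the kidney dish and the instrument box, and put its lid on, seated; lay the bone chisel flat and lengthwise in the empty compartment of the wire basket; and stand the tall narrow beaker upright on the table just in front of the basket (robot side), opposite the middle of that side, about a finger's width (15 mm) away from it. Leave the roll of tape where it lies.

Things in the scene. Friction and masses are not known exactly. Their poses are not given: they have to be found in the camera images.
- pot_mid (a point): Wide plain steel pot, open at the top, upright: outer diameter 58 mm at the foot and 60 mm at the rim, 40 mm high, wall 3 mm, floor 4 mm (mouth 54 mm wide). The point is at its centre, 20 mm above its underside; z up. Loose, about 0.12 kg.
- lid_knob (a point): Round steel lid with a black upright knob, right way up. From below: spigot 48 mm in diameter (40 at its foot), 5 mm deep; flange 66 mm in diameter, 3 mm thick; knob 16 mm in diameter, 22 mm high. The point is on the axis half-way up the knob, 19 mm above the underside; z up. Seated, the flange rests on the pot's rim and the point is 54 mm above the surface under the pot. Loose, 0.08 kg.
- beaker_mid (a point): Tall narrow steel beaker, open at the top, upright: outer diameter 42 mm at the foot, 44 mm at the rim, 62 mm high, wall 2.5 mm. The point is at its centre, 31 mm above its underside; z up. Loose, about 0.09 kg.
- chisel_mid (a point): Steel bone chisel lying flat, 120 mm long: handle 14 mm wide, 12 mm high, from 60 mm on its -x side to 20 mm on +x, then a blade 10 mm wide, 5 mm thick to 60 mm on +x. The point is at mid-length in the handle, 6 mm above its underside, near the balance point: grip it here, across (along y). x runs along the chisel, z up. Either end may lead. Loose, 0.13 kg.
- tray: Shallow rectangular tray, fixed, 170 mm (x) by 280 mm (y), rim 14 mm high, floor 3 mm thick. Origin at its centre at table level. Fixed in it: at the -y end a kidney dish (150 mm along x, 40 mm high), at the +y end a closed steel box (120 mm along x, 35 mm high, knob to 42). Both begin 63 to 65 mm from the centre, so the midway place is the tray's origin, on the floor.
- basket: Wire basket, fixed, 170 mm along x (near side at -85 mm, far side at +85) by 180 mm (y), walls 45 mm high, floor 3 mm thick. Origin at its centre at table level. A divider 38 mm high along x at y = 0 makes two compartments, each 164 mm long (x) by 85 mm wide: the one on -y holds two ring-handled clamps (fixed), the one on +y is empty, its centre at y = +45 mm.
- tape_mid (a point): Roll of tape lying flat, 56 mm in diameter, 34 mm hole, 19 mm high. A bystander: leave it. The point is at its centre, 9.5 mm above the table.

How it is judged:
By the outcome, as a careful person would: the job done as asked, in the order asked, and still so for the second after the job is handed in, with the robot touching nothing.
It also fails if it takes over 120 s, if anything falls off the work surface, if the arm or the gripper's body presses on something with over 40 N, if the wrist force passes 120 N, or if a joint passes its speed limit or range.

## Working session

There is one attempt and no reset: what is moved stays moved. The work goes in short steps, Python scripts to look and compute and a tool call to move; the robot and the scene stay as the last step left them, time stands still between calls to the robot, and variables do not carry over. Pictures are saved under pics/ and viewed, and the job is handed in when it is done.

Besides the shell and the picture viewer there is one more tool, called after "Request:" as name([rows], argument=value, ...), one row to a line, values as JSON. carry_out: Moves the arm, as the interface text tells. Its arguments: {"type":"object","properties":{"steps":{"type":"array","items":{"type":"object","properties":{"delta_pos":{"type":"array","items":{"type":"number"}},"rot":{"type":"array","items":{"type":"number"}},"fingers":{"type":"number"}}}}},"required":["steps"]}

```bash
mkdir -p pics; cat > h.py <<'E'
from station import *
import numpy as np, cv2
from scipy.spatial.transform import Rotation as R
def save(c,n): cv2.imwrite('pics/'+n+'.png',c['img'])
def back(c,xy,z=None):
    """pixel->world for fixed cams, by depth or plane z"""
    K=c['K'];Rm=cv2.Rodrigues(np.array(c['rvec'],float))[0];t=np.array(c['tvec'],float).ravel()
    ray=np.array([(xy[0]-K[0,2])/K[0,0],(xy[1]-K[1,2])/K[1,1],1.])
    o=-Rm.T@t; d=Rm.T@ray
    if z is None:
        u,v=int(round(xy[0])),int(round(xy[1])); s=c['depth'][v,u]
    else: s=(z-o[2])/d[2]
    return o+s*d
E
python3 - <<'E'
from h import *
s=observe()
for k in s: print(k,np.round(s[k],4))
try: print('t2g',tcp_to_grasp)
except Exception as e: print(e)
Z=dict(pot_mid=.02,lid_knob=.019,beaker_mid=.031,chisel_mid=.006,tray=0,basket=0,tape_mid=.0095)
for n in ['top','scene']:
    c=capture(n);save(c,n+'0')
    for k in Z:
        l=landmark_of(c,k)[:2]
        print(n,k,[(np.round(a['xy'],1),round(a['p'],2),np.round(back(c,a['xy'],Z[k]),3),np.round(back(c,a['xy']),3)) for a in l])
E
```

```text
time 0.0
joints [ 0.9189  0.1591  1.5983  0.      1.3862 -0.2101]
dq [ 0.002   0.0009  0.0009 -0.0003  0.0007  0.0007]
tau [-3.00000e-04 -3.85565e+01 -3.22109e+01  7.00000e-02  3.78000e-02
 -2.00000e-04]
ee_pos [0.2454 0.5192 0.1782]
tool_rot [ 8.449e-01  5.350e-01 -9.000e-04  3.000e-04]
ft_force [-0.7249  0.5454  0.2081]
wrist_torque [-0.0239 -0.0203 -0.0045]
finger_gap 0.0915
t2g 0.0187
top pot_mid [(array([321.9, 261.5]), 0.95, array([ 0.438, -0.096,  0.02 ]), array([ 0.438, -0.097,  0.004]))]
top lid_knob [(array([250.7, 259. ]), 0.81, array([0.446, 0.073, 0.019]), array([0.446, 0.074, 0.008]))]
top beaker_mid [(array([129.4, 265.2]), 0.69, array([0.433, 0.36 , 0.031]), array([0.434, 0.369, 0.007]))]
top chisel_mid [(array([435.3, 265.9]), 0.56, array([ 0.425, -0.364,  0.006]), array([ 0.425, -0.362,  0.012])), (array([247.5, 261.1]), 0.16, array([0.441, 0.082, 0.006]), array([0.44 , 0.08 , 0.027]))]
top tray [(array([365. , 182.5]), 0.62, array([ 0.631, -0.208,  0.   ]), array([ 0.63 , -0.207,  0.005]))]
top basket [(array([196.4, 183.5]), 0.64, array([0.635, 0.21 , 0.   ]), arr
[... 395 characters left out ...]
([0.441, 0.07 , 0.019]), array([0.445, 0.068, 0.024]))]
scene beaker_mid [(array([385.7, 140. ]), 0.55, array([0.436, 0.346, 0.031]), array([0.445, 0.339, 0.044]))]
scene chisel_mid [(array([118.6, 228.6]), 0.49, array([ 0.43 , -0.369,  0.006]), array([ 0.433, -0.369,  0.01 ]))]
scene tray [(array([202. , 275.8]), 0.62, array([ 0.622, -0.216,  0.   ]), array([ 0.624, -0.216,  0.004]))]
scene basket [(array([370.5, 225.2]), 0.91, array([0.641, 0.206, 0.   ]), array([ 0.639,  0.207, -0.004])), (array([271.8, 206. ]), 0.23, array([0.501, 0.001, 0.   ]), array([ 0.499,  0.002, -0.003]))]
scene tape_mid [(array([273.1, 204.2]), 0.71, array([0.503, 0.004, 0.01 ]), array([ 0.497,  0.006, -0.001]))]
```

View pics/top0.png

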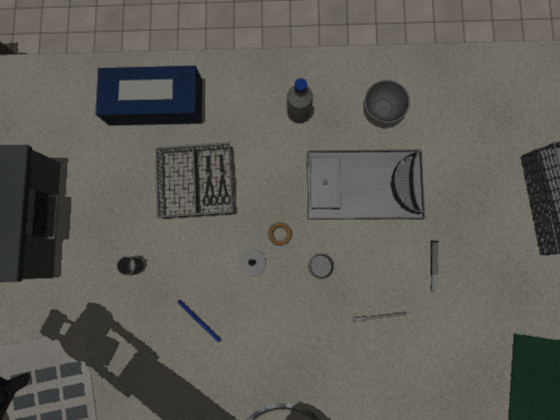

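View pics/scene0.png

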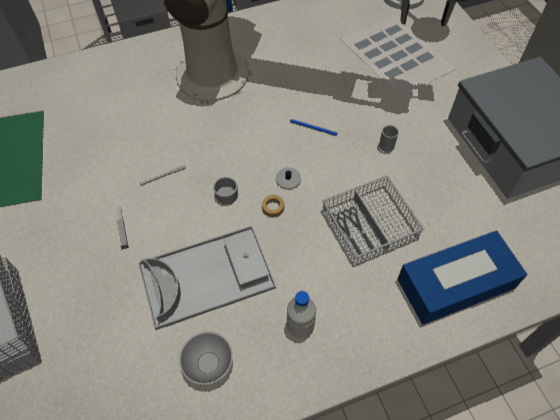

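The top view shows the beaker at (128,265), lid (253,263), pot (320,265), chisel (435,265) along x, basket (196,181) with its empty half at +y, tray (365,184) and tape (280,234). The networks agree, except for a scene "lid" reading on the tray. Next I rotate to jaws along x and move above the pot.

Request:
carry_out([
  {"delta_pos": [0,0,-0.01],"rot": [0,0,0.141],"fingers": 0},
  {"delta_pos": [0,0,-0.01],"rot": [0,0,0.141],"fingers": 0},
  {"delta_pos": [0,0,-0.01],"rot": [0,0,0.141],"fingers": 0},
  {"delta_pos": [0,0,-0.01],"rot": [0,0,0.141],"fingers": 0},
  {"delta_pos": [0,0,-0.01],"rot": [0,0,0.141],"fingers": 0},
  {"delta_pos": [0,0,-0.01],"rot": [0,0,0.141],"fingers": 0},
  {"delta_pos": [0,0,-0.01],"rot": [0,0,0.141],"fingers": 0},
  {"delta_pos": [0,0,0],"rot": [0,0,0.141],"fingers": 0},
])

```text
time: 1.6
ee_pos: [0.2455, 0.5194, 0.2514]
tool_rot: [1.0, -0.022, -0.0, 0.001]
ft_force: [0.2, -0.3, 0.9]
finger_gap: 0.0922
```

```bash
cat >> h.py <<'E'
def tool(s=None):
    s=s or observe(); return R.from_quat(s['tool_rot']).as_matrix(),np.array(s['ee_pos'])
def go(target,yaw=0):
    """delta in tool axes to a world TCP target, and remaining rotvec to pointing down with given yaw"""
    Rm,p=tool()
    Rt=np.array([[np.cos(yaw),np.sin(yaw),0],[np.sin(yaw),-np.cos(yaw),0],[0,0,-1.]])
    print('pos',np.round(p,4),'dpos(tool)',np.round(Rm.T@(np.array(target)-p),4),'rot',np.round(R.from_matrix(Rm.T@Rt).as_rotvec(),4))
def wshot(name=None):
    s=observe(); c=capture('wrist'); c['Rm'],c['p']=tool(s)
    if name: save(c,name)
    return c
def wback(c,xy,z=None):
    K=c['K'];a=(xy[0]-K[0,2])/K[0,0];b=(xy[1]-K[1,2])/K[1,1];th=np.hypot(a,b)
    ray=np.array([np.sin(th)*a/max(th,1e-9),np.sin(th)*b/max(th,1e-9),np.cos(th)])
    H=c['hand_eye']; o=c['p']+c['Rm']@H[:3,3]; d=c['Rm']@(H[:3,:3]@ray)
    if z is None:
        u,v=int(round(xy[0])),int(round(xy[1])); k=c['depth'][v,u]/ray[2]
    else: k=(z-o[2])/d[2]
    return o+k*d
def wproj(c,P):
    H=c['hand_eye']; q=np.linalg.inv(H)@np.r_[c['Rm'].T@(np.array(P)-c['p']),1]
    th=np.arctan2(np.hypot(q[0],q[1]),q[2]);r=np.hypot(q[0],q[1]);K=c['K']
    return np.array([K[0,2]+K[0,0]*th*q[0]/r,K[1,2]+K[1,1]*th*q[1]/r])
def fproj(c,P):
    return cv2.projectPoints(np.array([P],float),np.array(c['rvec'],float),np.array(c['tvec'],float),c['K'],None)[0].ravel()
E
python3 - <<'E'
from h import *
go([.438,-.096,.25])
E
```

```text
pos [0.2455 0.5194 0.2514] dpos(tool) [0.2192 0.6063 0.0019] rot [ 0.0012  0.0009 -0.0438]
```

Request:
carry_out([
  {"delta_pos": [0,0,0],"rot": [0,0,-0.044],"fingers": 0},
  {"delta_pos": [0.014,0.044,0],"fingers": 0},
  {"delta_pos": [0.014,0.044,0],"fingers": 0},
  {"delta_pos": [0.014,0.044,0],"fingers": 0},
  {"delta_pos": [0.014,0.044,0],"fingers": 0},
  {"delta_pos": [0.014,0.044,0],"fingers": 0},
  {"delta_pos": [0.014,0.044,0],"fingers": 0},
  {"delta_pos": [0.014,0.044,0],"fingers": 0},
  {"delta_pos": [0.014,0.044,0],"fingers": 0},
  {"delta_pos": [0.014,0.044,0],"fingers": 0},
  {"delta_pos": [0.014,0.044,0],"fingers": 0},
  {"delta_pos": [0.014,0.044,0],"fingers": 0},
  {"delta_pos": [0.014,0.044,0],"fingers": 0},
  {"delta_pos": [0.014,0.044,0],"fingers": 0},
  {"delta_pos": [0,0,0],"fingers": 0},
])

```text
schema error: expected keys delta_pos, rot, fingers
```

```bash
python3 - <<'E'
from h import *
go([.438,-.096,.25])
c=wshot('w1')
print(c['K'],np.round(c['hand_eye'],4))
Z=dict(pot_mid=.02,lid_knob=.019,tray=0,basket=0,tape_mid=.0095,chisel_mid=.006)
for k in Z:
    print(k,[(np.round(a['xy'],1),round(a['p'],2),np.round(wback(c,a['xy'],Z[k]),4),boxes_of(c,k)[:1]) for a in landmark_of(c,k)[:2]])
E
```

```text
pos [0.2455 0.5194 0.2514] dpos(tool) [0.2192 0.6063 0.0019] rot [ 0.0012  0.0009 -0.0438]
[[325.1922621    0.         278.17318535]
 [  0.         325.1922621  207.97170871]
 [  0.           0.           1.        ]] [[ 1.000e+00  1.200e-03  3.000e-04  8.000e-04]
 [-1.200e-03  9.583e-01  2.858e-01 -8.140e-02]
 [ 1.000e-04 -2.858e-01  9.583e-01 -2.062e-01]
 [ 0.000e+00  0.000e+00  0.000e+00  1.000e+00]]
pot_mid []
lid_knob [(array([382., 392.]), 0.63, array([0.4402, 0.0668, 0.019 ]), [{'box': [370.1, 376.5, 24.3, 6.0], 'p': 0.43}])]
tray []
basket []
tape_mid []
chisel_mid []
```

View pics/w1.png

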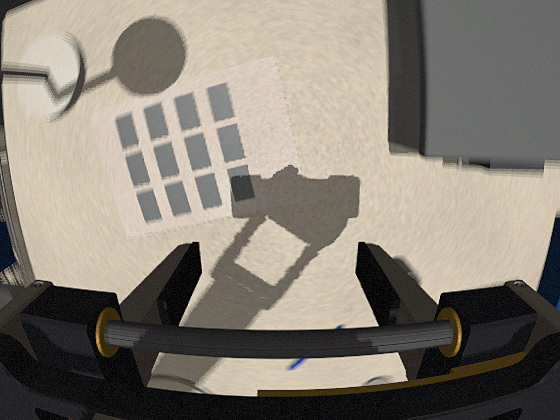

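The wrist view shows only the keypad sheet and the arm's shadow. The move was refused because rot was missing, so I resend it.

Request:
carry_out([
  {"delta_pos": [0,0,0],"rot": [0,0,-0.044],"fingers": 0},
  {"delta_pos": [0.014,0.044,0],"rot": [0,0,0],"fingers": 0},
  {"delta_pos": [0.014,0.044,0],"rot": [0,0,0],"fingers": 0},
  {"delta_pos": [0.014,0.044,0],"rot": [0,0,0],"fingers": 0},
  {"delta_pos": [0.014,0.044,0],"rot": [0,0,0],"fingers": 0},
  {"delta_pos": [0.014,0.044,0],"rot": [0,0,0],"fingers": 0},
  {"delta_pos": [0.014,0.044,0],"rot": [0,0,0],"fingers": 0},
  {"delta_pos": [0.014,0.044,0],"rot": [0,0,0],"fingers": 0},
  {"delta_pos": [0.014,0.044,0],"rot": [0,0,0],"fingers": 0},
  {"delta_pos": [0.014,0.044,0],"rot": [0,0,0],"fingers": 0},
  {"delta_pos": [0.014,0.044,0],"rot": [0,0,0],"fingers": 0},
  {"delta_pos": [0.014,0.044,0],"rot": [0,0,0],"fingers": 0},
  {"delta_pos": [0.014,0.044,0],"rot": [0,0,0],"fingers": 0},
  {"delta_pos": [0,0,0],"rot": [0,0,0],"fingers": 0},
])

```text
time: 3.4
ee_pos: [0.4275, -0.0259, 0.2491]
tool_rot: [1.0, 0.015, 0.0, 0.003]
ft_force: [0.1, -0.2, 0.4]
finger_gap: 0.0918
```

```bash
python3 - <<'E'
from h import *
go([.438,-.096,.25])
c=wshot('w2')
Z=dict(pot_mid=.02,lid_knob=.019,tray=0,basket=0,tape_mid=.0095,chisel_mid=.006)
for k in Z:
    print(k,[(np.round(a['xy'],1),round(a['p'],2),np.round(wback(c,a['xy'],Z[k]),4),boxes_of(c,k)[:1]) for a in landmark_of(c,k)[:2]])
E
```

```text
pos [ 0.4275 -0.0259  0.2491] dpos(tool) [ 0.0084  0.0704 -0.0004] rot [ 0.0068 -0.0002  0.0307]
pot_mid [(array([276.6, 218.8]), 0.87, array([ 0.4283, -0.092 ,  0.02  ]), [{'box': [255.9, 195.8, 43.6, 50.7], 'p': 0.91}])]
lid_knob [(array([287.5, 102. ]), 0.65, array([0.4377, 0.07  , 0.019 ]), [{'box': [264.9, 77.0, 46.0, 46.7], 'p': 0.71}])]
tray [(array([391.6, 278.9]), 0.61, array([ 0.6234, -0.1997, -0.    ]), [{'box': [336.3, 202.5, 123.2, 126.8], 'p': 0.61}])]
basket [(array([426.1,  27.1]), 0.91, array([0.6393, 0.2036, 0.    ]), [{'box': [372.2, 1.8, 121.8, 85.4], 'p': 0.96}])]
tape_mid [(array([332.5, 150.5]), 0.9, array([0.5026, 0.0064, 0.0095]), [{'box': [254.8, 195.5, 45.8, 49.9], 'p': 0.67}])]
chisel_mid [(array([271.9, 352.5]), 0.44, array([ 0.4275, -0.354 ,  0.006 ]), [{'box': [287.9, 358.7, 18.0, 3.1], 'p': 0.4}])]
```

View pics/w2.png

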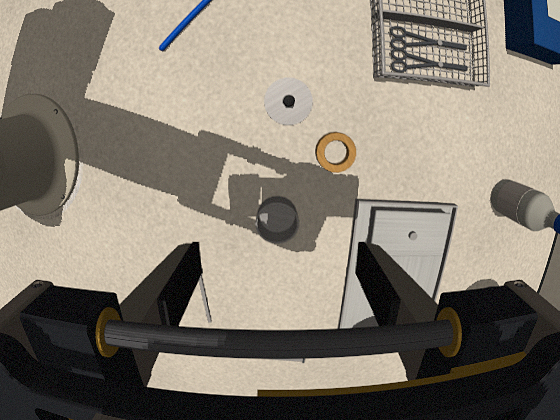

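The wrist view shows the pot centred near (277,218), lid knob at (289,101), tape (336,152), tray corner at (357,200) and basket at upper right. The pot readings disagree by about 10 mm, so I'll refine with depth.

```bash
cat >> h.py <<'E'
def cloudW(c,x0,y0,x1,y1):
    v,u=np.mgrid[y0:y1,x0:x1]; K=c['K']
    a=(u-K[0,2])/K[0,0];b=(v-K[1,2])/K[1,1];th=np.hypot(a,b)+1e-9
    ray=np.stack([np.sin(th)*a/th,np.sin(th)*b/th,np.cos(th)],-1)
    d=c['depth'][y0:y1,x0:x1]; P=ray*(d/ray[...,2])[...,None]
    H=c['hand_eye']; P=P@H[:3,:3].T+H[:3,3]; P=P@c['Rm'].T+c['p']; P[d<=0]=np.nan
    return P
def cloudF(c,x0,y0,x1,y1):
    v,u=np.mgrid[y0:y1,x0:x1]; K=c['K']; d=c['depth'][y0:y1,x0:x1]
    P=np.stack([(u-K[0,2])/K[0,0]*d,(v-K[1,2])/K[1,1]*d,d],-1)
    Rm=cv2.Rodrigues(np.array(c['rvec'],float))[0];t=np.array(c['tvec'],float).ravel()
    P=(P-t)@Rm; P[d<=0]=np.nan; return P
def circ(xy):
    A=np.c_[2*xy,np.ones(len(xy))]; s=np.linalg.lstsq(A,(xy**2).sum(1),rcond=None)[0]
    return s[:2],np.sqrt(s[2]+s[:2]@s[:2])
E
python3 - <<'E'
from h import *
c=wshot()
cv2.imwrite('pics/w2z.png',cv2.resize(c['img'][185:260,235:320],None,fx=8,fy=8,interpolation=cv2.INTER_CUBIC))
P=cloudW(c,240,190,315,250); 
for r in P[::5,::6]: print(' '.join('%4.0f'%(1000*q[2]) for q in r))
m=(P[...,2]>.033)&(P[...,2]<.048); Q=P[m]; print(len(Q),Q.mean(0),Q.min(0),Q.max(0),circ(Q[:,:2]))
m=(P[...,2]>.010); Q=P[m]; print(len(Q),Q.min(0),Q.max(0))
P=cloudW(c,255,70,325,130);m=(P[...,2]>.004);Q=P[m]; print('lid',len(Q),Q.mean(0),Q.min(0),Q.max(0))
t=capture('top')
P=cloudF(t,300,245,345,285);m=P[...,2]>.02;Q=P[m]; print('top pot',len(Q),Q.mean(0),Q.min(0),Q.max(0))
E
```

```text
-0    2    1    1    1    1    1   -1    0    1   -0    2    1
 nan    1    2    0    2    0    2    0    0    1   -2    3    1
   1    0    0    0    2    0    9    4    1    1    1   -1   -0
   1    0    0   -1   10   29   36   32   21    1    2   -1    0
   1    1    1    0   40    4    5    4   40   17    0    1    1
   0    0   -0   28    4    6    5    4    4   42    1    1    1
   0    1    0   40    6    4    3    4    4    5    0   -0    1
   3   -0    0   31    6    6    4    2    4   10    2    1   -1
   0   -1    1   38    7    6    5    4    7   23    1    1   -0
   1    1    1   41   24   10    7    6   18   36   -2    0    1
   1    0    0    0   38   29   23   26   34   -0    1    1    1
   1    1    1    0    1   41   40   40   -1   -1    2    2    2
401 [ 0.42883605 -0.09219735  0.03907827] [ 0.40013775 -0.12052636  0.03301635] [ 0.45795654 -0.06160728  0.04298305] (array([ 0.42904905, -0.09073106]), np.float64(0.028163734208227462))
824 [ 0.40013775 -0.12052636  0.01000967] [ 0.45795654 -0.06156657  0.04298305]
lid 1790 [0.4386915  0.07154281 0.01014314] [0.40638704 0.03967143 0.00435927] [0.48239226 0.11759984 0.03265508]
top pot 1796 [ 0.42484488 -0.0436355   0.64596549] [ 0.40823904 -0.0658321   0.6195724 ] [ 0.44133787 -0.02511363  0.65329395]
```

View pics/w2z.png

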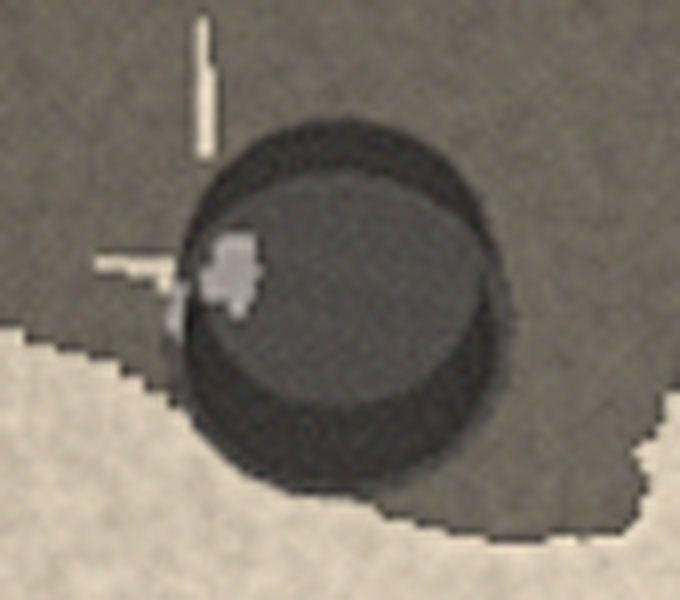

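Rim depth spans 58 x 59 mm, as it should, putting the pot centre at (0.429, -0.091). I descend in two stages.

Request:
carry_out([
  {"delta_pos": [0,0.03,0],"rot": [0.0068,0,0.031],"fingers": 0},
  {"delta_pos": [0,0.03,0.03],"rot": [0,0,0],"fingers": 0},
  {"delta_pos": [0,0,0.04],"rot": [0,0,0],"fingers": 0},
  {"delta_pos": [0,0,0.04],"rot": [0,0,0],"fingers": 0},
  {"delta_pos": [0,0,0.03],"rot": [0,0,0],"fingers": 0},
  {"delta_pos": [0,0,0.01],"rot": [0,0,0],"fingers": 0},
  {"delta_pos": [0,0,0],"rot": [0,0,0],"fingers": 0},
  {"delta_pos": [0,0,0],"rot": [0,0,0],"fingers": 0},
])

```text
time: 4.95
ee_pos: [0.4313, -0.0848, 0.0984]
tool_rot: [1.0, 0.002, 0.004, 0.001]
ft_force: [-0.5, 0.3, -0.2]
finger_gap: 0.092
```

```bash
python3 - <<'E'
from h import *
go([.429,-.091,.010])
E
```

```text
pos [ 0.4313 -0.0848  0.0984] dpos(tool) [-0.0031  0.006   0.0884] rot [ 0.0018 -0.0079  0.0048]
```

Request:
carry_out([
  {"delta_pos": [-0.003,0.006,0],"rot": [0.002,-0.008,0.005],"fingers": 0},
  {"delta_pos": [0,0,0.03],"rot": [0,0,0],"fingers": 0},
  {"delta_pos": [0,0,0.03],"rot": [0,0,0],"fingers": 0},
  {"delta_pos": [0,0,0.018],"rot": [0,0,0],"fingers": 0},
  {"delta_pos": [0,0,0.008],"rot": [0,0,0],"fingers": 0},
  {"delta_pos": [0,0,0],"rot": [0,0,0],"fingers": 0},
])

```text
time: 5.55
ee_pos: [0.4382, -0.0979, 0.0209]
tool_rot: [1.0, -0.0, 0.009, 0.005]
ft_force: [-0.3, 0.1, 0.3]
finger_gap: 0.0919
```

```bash
python3 - <<'E'
from h import *
go([.429,-.091,.010])
E
```

```text
pos [ 0.4382 -0.0979  0.0209] dpos(tool) [-0.0093 -0.007   0.0107] rot [ 0.0105 -0.0179 -0.0003]
```

Request:
carry_out([
  {"delta_pos": [-0.009,-0.007,0],"rot": [0.01,-0.018,0],"fingers": 0},
  {"delta_pos": [0,0,0],"rot": [0,0,0],"fingers": 0},
])

```text
time: 5.75
ee_pos: [0.4303, -0.0915, 0.0231]
tool_rot: [1.0, -0.0, 0.001, 0.001]
ft_force: [0.2, 0.1, 0.2]
finger_gap: 0.0919
```

```bash
python3 - <<'E'
from h import *
go([.429,-.091,.010])
E
```

```text
pos [ 0.4303 -0.0915  0.0231] dpos(tool) [-0.0013 -0.0005  0.0131] rot [ 0.0015 -0.0017 -0.0005]
```

Request:
carry_out([
  {"delta_pos": [-0.001,0,0.007],"rot": [0.001,-0.002,0],"fingers": 0},
  {"delta_pos": [0,0,0.006],"rot": [0,0,0],"fingers": 0},
  {"delta_pos": [0,0,0],"rot": [0,0,0],"fingers": 1},
  {"delta_pos": [0,0,0],"rot": [0,0,0],"fingers": 1},
  {"delta_pos": [0,0,0],"rot": [0,0,0],"fingers": 1},
  {"delta_pos": [0,0,0],"rot": [0,0,0],"fingers": 1},
  {"delta_pos": [0,0,0],"rot": [0,0,0],"fingers": 1},
  {"delta_pos": [0,0,0],"rot": [0,0,0],"fingers": 1},
])

```text
time: 6.55
ee_pos: [0.431, -0.0924, 0.0112]
tool_rot: [1.0, -0.0, 0.002, 0.001]
ft_force: [0.5, -0.6, -0.2]
finger_gap: 0.0459
```

```bash
python3 - <<'E'
from h import *
go([.429,-.091,.15])
print(observe()['joints'])
E
```

```text
pos [ 0.431  -0.0924  0.0112] dpos(tool) [-0.0015 -0.001  -0.1388] rot [ 0.0026 -0.0034 -0.0001]
[-4.85978712e-01  1.91910547e-02  2.10864504e+00 -8.02406395e-04
  1.00958043e+00 -4.85495407e-01]
```

```bash
python3 - <<'E'
from h import *
print(observe()['finger_gap'])
c=wshot('w3')
t=capture('scene');save(t,'s3')
cv2.imwrite('pics/s3z.png',cv2.resize(t['img'][110:260,150:350],None,fx=4,fy=4))
E
```

```text
0.04591235672049102
```

View pics/w3.png

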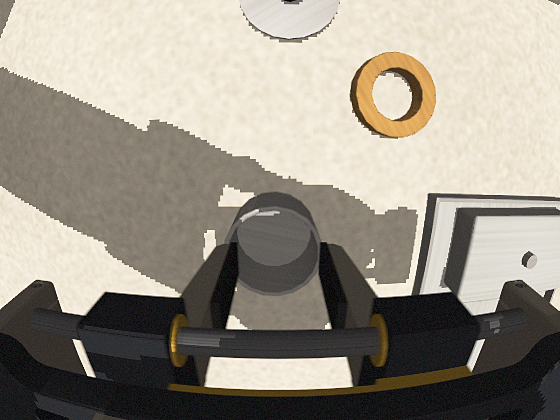

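View pics/s3z.png

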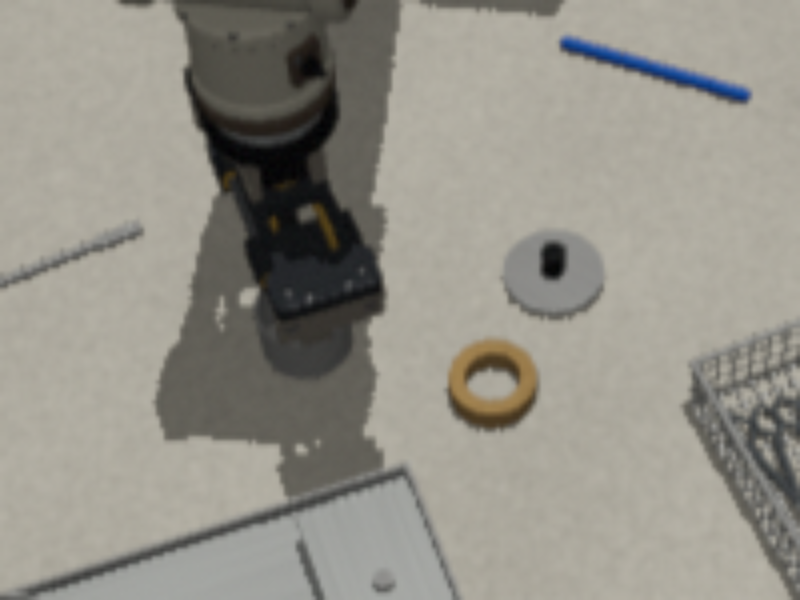

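The pot sits between the fingers but off-centre toward +y (wrist view, about (275,243)), and the gap is 46 mm. I measure where it is now.

```bash
python3 - <<'E'
from h import *
c=wshot(); print(tool(),observe()['ft_force'],observe()['time'])
P=cloudW(c,215,180,335,300); 
for r in P[::8,::8]: print(' '.join('%4.0f'%(1000*q[2]) for q in r))
m=(P[...,2]>.034)&(P[...,2]<.046); Q=P[m]; print(len(Q),Q.min(0),Q.max(0))
print(wproj(c,c['p']),wproj(c,c['p']+[0,0,.0187]))
P=cloudW(c,120,200,420,330); m=(P[...,2]<.06)&(P[...,2]>.042);Q=P[m]
for r in (P[::10,::15]): print(' '.join('%4.0f,%4.0f,%3.0f'%tuple(1000*q) for q in r[3:17:1]))
E
```

```text
(array([[ 9.99994468e-01, -7.33007057e-05,  3.32543552e-03],
       [-6.49964688e-05, -9.99996880e-01, -2.49722712e-03],
       [ 3.32560819e-03,  2.49699716e-03, -9.99991353e-01]]), array([ 0.4309791 , -0.09233305,  0.01120265])) [ 0.59756701 -0.31491967  0.3280448 ] 6.7
   1   -1    0    1    1    1    1    1    1    1    2   -0    1   -0   -0
  -0    2    1    1    0    1    1    1    1    0    1    1   -0    1    1
   1    1    1    1   -0    4   14   16   15   12   -1    2    1    2    1
   1    2   -1    1   18   28   34   38   37   32   25    8    1    1    0
   1   -0   -0   19   40   41    4    4    5   40   41   33    0    1   -1
   1   -0    0   41    4    4    5    4    4    4    4   40   35    0    1
   1    2   40    5    5    5    5    4    5    3    5    6   40    2    0
   1    1   40    6    5    3    5    5    5    5    5    5   14    1    1
   2    1   48   50    5    5    5    4    5    4    5    4   15   49   48
   1   59   58   61    4    6    5    5    5    5    5    7   48   61   59
  72   69   71   70   11    4    5    5    5    5    6   17   49   70   70
  
[... 2282 characters left out ...]
  417,-118, 40  427,-119, 39  436,-118, 40  449,-141,  1  451, -98, 73  453, -81,101  460, -81,102  466, -81,103
 399, -61,142  404, -60,142  408, -61,140  405, -81,110  410, -81,108  413, -99, 80  414,-151,  0  426,-151,  1  437,-151,  1  449,-151,  0  451,-102, 77  452, -82,108  458, -81,109  455, -61,141
 401, -60,148  405, -61,146  409, -61,145  406, -81,117  410, -85,110  402,-161,  1  414,-160,  1  426,-160,  1  438,-161,  0  450,-161, -0  462,-161,  1  452, -85,110  457, -80,117  454, -62,143
 402, -60,152  406, -60,151  409, -62,148  407, -80,124  410, -90,111  401,-171,  1  413,-171,  0  425,-171,  1  438,-171, -0  450,-171,  0  462,-171,  0  453, -90,111  455, -80,124  453, -62,148
```

```bash
python3 - <<'E'
from h import *
print(observe()['finger_gap'],observe()['time'])
c=wshot()
cv2.imwrite('pics/w3z.png',cv2.resize(c['img'][170:330,160:390],None,fx=3.4,fy=3.4,interpolation=cv2.INTER_CUBIC))
E
```

```text
0.03386592002304051 6.7
```

View pics/w3z.png

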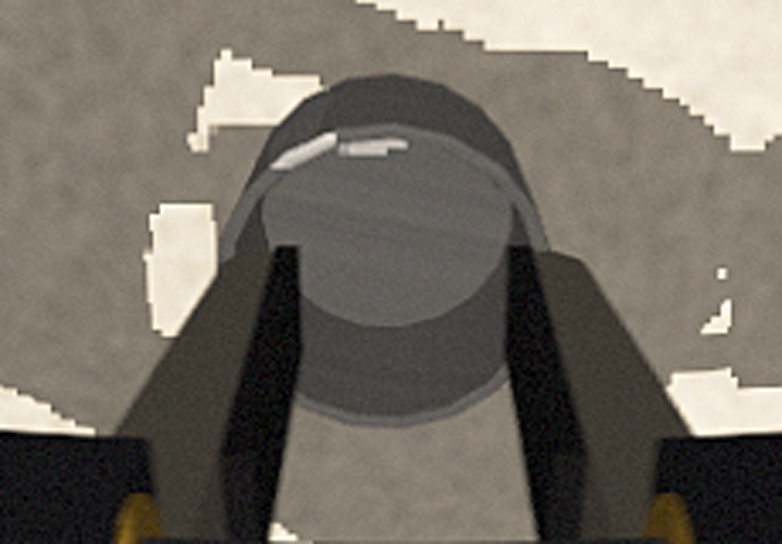

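The fingertips are actually above the rim (depth gives z of about 48 mm), although the TCP reads 11 mm. The pot is untouched, so I'll raise, shut in the air and check where the tips end up.

Request:
carry_out([
  {"delta_pos": [0,0,-0.03],"rot": [0,0,0],"fingers": 0.6},
  {"delta_pos": [0,0,-0.03],"rot": [0,0,0],"fingers": 0.6},
  {"delta_pos": [0,0,-0.03],"rot": [0,0,0],"fingers": 1},
  {"delta_pos": [0,0,0],"rot": [0,0,0],"fingers": 1},
  {"delta_pos": [0,0,0],"rot": [0,0,0],"fingers": 1},
  {"delta_pos": [0,0,0],"rot": [0,0,0],"fingers": 1},
  {"delta_pos": [0,0,0],"rot": [0,0,0],"fingers": 1},
  {"delta_pos": [0,0,0],"rot": [0,0,0],"fingers": 1},
  {"delta_pos": [0,0,0],"rot": [0,0,0],"fingers": 1},
])

```text
time: 7.65
ee_pos: [0.427, -0.0903, 0.0996]
tool_rot: [1.0, -0.0, -0.003, -0.001]
ft_force: [-0.2, -0.2, 0.0]
finger_gap: 0.0004
```

```bash
python3 - <<'E'
from h import *
s=observe();print(s['finger_gap'],s['time'],s['ee_pos'],s['tool_rot'],s['joints'])
c=wshot('w4')
cv2.imwrite('pics/w4z.png',cv2.resize(c['img'][150:330,160:390],None,fx=3.4,fy=3.4,interpolation=cv2.INTER_CUBIC))
P=cloudW(c,240,215,312,300)
for r in (P[::6,::5]): print(' '.join('%4.0f,%4.0f,%3.0f'%tuple(1000*q) for q in r))
t=capture('scene');save(t,'s4')
cv2.imwrite('pics/s4z.png',cv2.resize(t['img'][110:260,150:350],None,fx=4,fy=4))
E
```

```text
0.0004360324693904798 7.65 [ 0.42703137 -0.09030889  0.09955909] [ 9.99996061e-01 -1.52551565e-04 -2.62159392e-03 -9.90615778e-04] [-4.86093970e-01 -1.27805890e-01  2.05009343e+00 -7.40789303e-04
  1.22486674e+00 -4.85535747e-01]
 390,-107,  1  395,-107,  1  403, -97, 33  406,-103, 14  410,-106,  4  415,-105,  6  419,-106,  4  424,-106,  5  429,-106,  4  434,-106,  4  439,-106,  4  444,-105,  6  449,-106,  4  453,-103, 14  455, -95, 36
 389,-113,  0  394,-113,  1  403,-100, 41  406,-106, 23  410,-110, 11  415,-111,  6  419,-112,  4  424,-112,  4  429,-112,  4  434,-112,  5  439,-112,  3  444,-112,  5  448,-109, 13  452,-105, 25  455, -99, 41
 389,-120, -0  394,-120,  1  403,-105, 41  407,-107, 35  411,-111, 24  415,-114, 16  420,-116, 11  424,-117,  7  429,-118,  6  434,-117,  7  439,-116, 11  443,-114, 16  448,-111, 24  451,-106, 38  455,-105, 39
 389,-126,  2  394,-126,  0  399,-126, -0  407,-111, 40  412,-112, 36  416,-114, 31  420,-117, 25  425,-118, 21  429,-118, 21  434,-118, 22  438,-116, 27  443,-114, 31  447,-112, 38  451,-111, 40  459,-126,  1
 389,-133, -0  394,-133, -0  3
[... 1579 characters left out ...]
  434, -80,181  436, -79,182  438, -80,181  440, -80,181  442, -79,182
 412, -79,188  414, -80,186  416, -80,186  419, -80,186  421, -79,187  423, -80,185  425, -80,186  427, -80,186  429, -80,185  431, -81,184  433, -80,185  435, -79,187  438, -80,186  440, -80,186  442, -80,185
 413, -79,192  415, -79,192  417, -80,191  419, -80,191  421, -80,191  423, -80,191  425, -80,190  427, -80,191  429, -80,191  431, -80,191  433, -79,192  435, -79,192  437, -79,192  439, -80,191  441, -79,192
 413, -80,196  415, -79,197  417, -79,196  419, -79,196  421, -79,196  423, -79,197  425, -80,196  427, -80,196  429, -80,195  431, -80,195  433, -79,196  435, -79,197  437, -79,196  439, -80,196  441, -79,197
```

View pics/w4z.png

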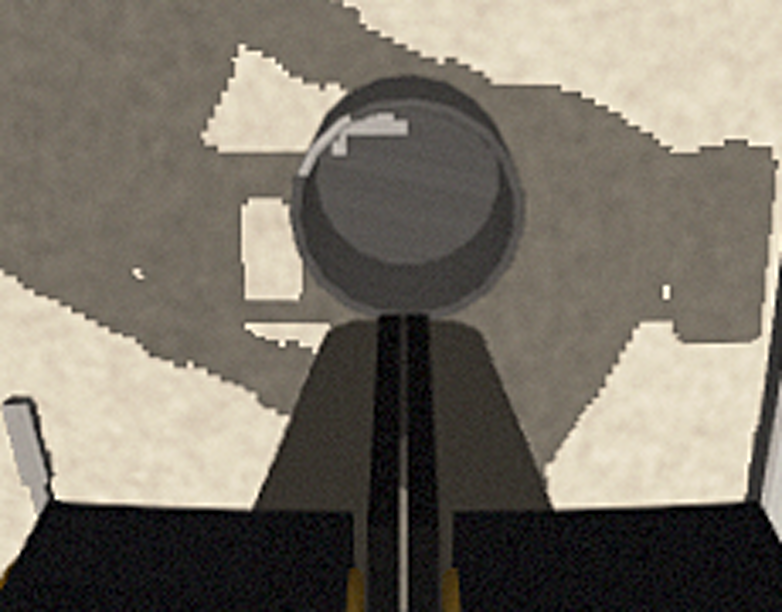

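View pics/s4z.png

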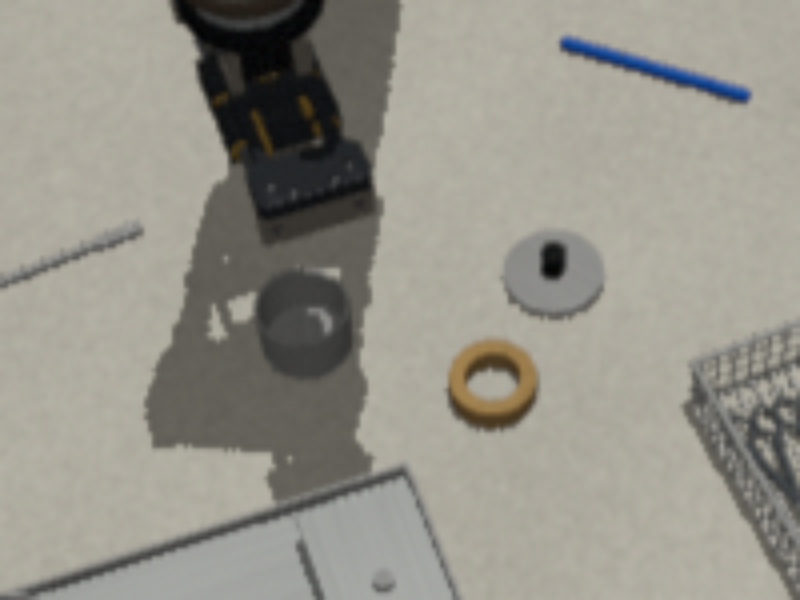

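The pot stands untouched. With the fingers shut, the wrist depth puts the tips about 35 mm above the reported TCP. I cross-check this with the fixed cameras.

```bash
python3 - <<'E'
from h import *
s=observe();print(s['ee_pos'])
t=capture('scene')
P=cloudF(t,195,140,250,215)
for r in P[::4,::4]: print(' '.join('%4.0f'%(1000*q[2]) for q in r))
m=(P[...,2]>.06);Q=P[m];i=np.argsort(Q[:,2])[:12];print(np.round(Q[i],3))
print('tcp proj',fproj(t,s['ee_pos']),fproj(t,s['ee_pos']+np.array([0,0,.035])))
cv2.imwrite('pics/s5z.png',cv2.resize(t['img'][130:210,180:270],None,fx=8,fy=7,interpolation=cv2.INTER_CUBIC))
o=capture('top');P=cloudF(o,0,0,560,420);m=(abs(P[...,0]-.43)<.1)&(abs(P[...,1]+.09)<.1)&(P[...,2]>.05);print('top',np.nanmin(P[m],0))
E
```

```text
[ 0.42714994 -0.09034665  0.09976106]
  -1    1   -1  248  265  256  246  244  241  266   -1    1    4    2
  -2   -2    1  246  260  254  235  234  229  258  265   -1   -3   -0
  -5    0   -0  235  239  265  222  263  267  267  264  265    2    4
   3   -3    2   -2  237  265  265  265  264  264  267  265   -2    0
  -0   -4   -2    2   -2  267  264  264  265  264  264  258  254   -0
  -1    1    2   -3    0  266  264  263  257  255  248  240  232   -1
  -3    0    4   -2    0  258  254  250  238  231  226  224    3   -3
  -4   -0   -2    3    0  236  229  227   -7   -0   -1    2    4   -2
   3   -2   -1    1    0    2   -1   -2   -1    2   -5   -3   -0    1
  -3   -1    1   -1    1    0    1    1   -1    1   -2   -4   -3   -0
   3   -1    0    0    2   -1   34   28   24   31    1   -1   -0   -4
   1   -1   -1    1    1   33   21   13   12   15   26    1   -1   -4
   2   -1   -3    0    4   26    7    7    5   -0   13    1    1   -1
   5   -3    3    0   -4   43    4    2  nan    2   34    3   -1   -0
  -1    1   -3    0   -2    2   36   38   37   33   23   -4    2   -2
  -1   -0    2   -2   -2    0    9   18   17   12   -0    2   -4   -4
  -1    1   -2    1   -3   -3   -3   -1    4    2    3   -3   -2    1
  -1    0    2   -2   -1    2    2    0   -2    3   -1   -1    0    1
  -2    0   -2   -1   -5   -0   -7    3   -7    1   -2    1    2   -4
[[ 0.512 -0.064  0.221]
 [ 0.512 -0.093  0.222]
 [ 0.511 -0.117  0.222]
 [ 0.512 -0.108  0.222]
 [ 0.457 -0.095  0.222]
 [ 0.513 -0.1    0.222]
 [ 0.456 -0.097  0.222]
 [ 0.457 -0.082  0.223]
 [ 0.512 -0.088  0.223]
 [ 0.456 -0.09   0.223]
 [ 0.456 -0.084  0.223]
 [ 0.513 -0.073  0.223]]
tcp proj [223.82159237 170.81354078] [222.27317978 161.83690148]
top [ 0.33000289 -0.15748658  0.22967724]
```

View pics/s5z.png

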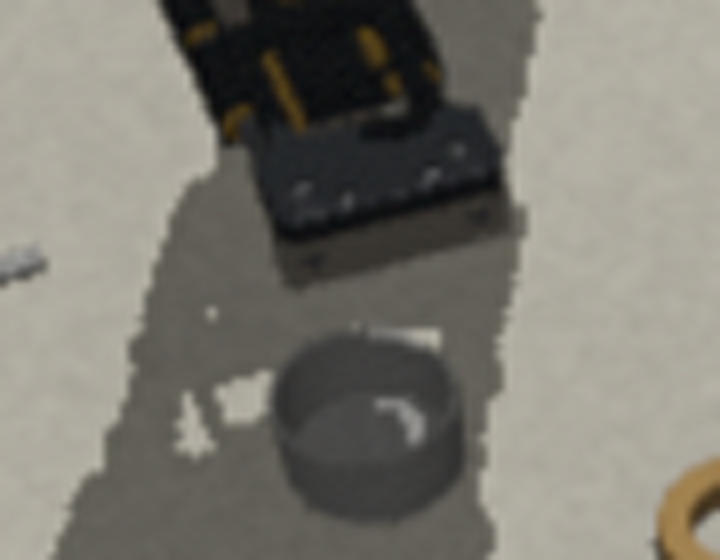

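The gripper body's underside is also about 35 mm higher than the reported pose implies (222 mm against 187). So the real tips sit about 35 mm behind the reported TCP. I'll measure that offset precisely.

```bash
python3 - <<'E'
from h import *
c=wshot()
P=cloudW(c,258,225,300,275)
Q=P.reshape(-1,3); Q=Q[(Q[:,2]>.1)]
loc=(Q-c['p'])@c['Rm']
i=np.argsort(-loc[:,2])[:15];print(np.round(loc[i]*1000,1))
E
```

```text
[[  0.2 -10.2 -35.2]
 [  4.8 -10.5 -35.9]
 [  1.9 -10.5 -35.9]
 [  1.4 -10.5 -36. ]
 [ -8.3  -9.4 -36.3]
 [  3.6 -10.7 -36.3]
 [ -2.6 -10.7 -36.4]
 [  9.9  -9.4 -36.4]
 [ -1.4 -10.7 -36.5]
 [ -4.8  -9.5 -36.5]
 [  9.3  -9.5 -36.5]
 [ -4.3  -9.5 -36.5]
 [ -0.3 -10.8 -36.6]
 [ -6.5  -9.5 -36.6]
 [ -5.4  -9.6 -36.7]]
```

Tips sit about 35 mm behind the reported TCP, so from now on tip z = ee z + 0.035. I open and go down again.

Request:
carry_out([
  {"delta_pos": [0.001,0.001,0],"rot": [-0.002,0.005,0],"fingers": 0},
  {"delta_pos": [0,0,0],"rot": [0,0,0],"fingers": 0},
  {"delta_pos": [0,0,0],"rot": [0,0,0],"fingers": 0},
  {"delta_pos": [0,0,0],"rot": [0,0,0],"fingers": 0},
  {"delta_pos": [0,0,0],"rot": [0,0,0],"fingers": 0},
  {"delta_pos": [0,0,0],"rot": [0,0,0],"fingers": 0},
  {"delta_pos": [0,0,0],"rot": [0,0,0],"fingers": 0},
  {"delta_pos": [0,0,0],"rot": [0,0,0],"fingers": 0},
  {"delta_pos": [0,0,0.02],"rot": [0,0,0],"fingers": 0},
  {"delta_pos": [0,0,0.02],"rot": [0,0,0],"fingers": 0},
  {"delta_pos": [0,0,0.02],"rot": [0,0,0],"fingers": 0},
  {"delta_pos": [0,0,0],"rot": [0,0,0],"fingers": 0},
])

```text
time: 9.1
ee_pos: [0.4303, -0.0925, 0.04]
tool_rot: [1.0, -0.0, 0.003, 0.001]
ft_force: [-0.7, -0.1, -0.9]
finger_gap: 0.0915
```

```bash
python3 - <<'E'
from h import *
go([.4287,-.0915,-.025])
E
```

```text
pos [ 0.4303 -0.0925  0.04  ] dpos(tool) [-0.002  -0.0012  0.065 ] rot [ 0.0028 -0.0051 -0.0002]
```

Request:
carry_out([
  {"delta_pos": [-0.001,-0.001,0.01],"rot": [0.002,-0.005,0],"fingers": 0},
  {"delta_pos": [0,0,0.015],"rot": [0,0,0],"fingers": 0},
  {"delta_pos": [0,0,0.015],"rot": [0,0,0],"fingers": 0},
  {"delta_pos": [0,0,0.01],"rot": [0,0,0],"fingers": 0},
  {"delta_pos": [0,0,0.005],"rot": [0,0,0],"fingers": 0},
  {"delta_pos": [0,0,0],"rot": [0,0,0],"fingers": 0},
])

```text
time: 9.7
ee_pos: [0.4326, -0.0931, -0.0142]
tool_rot: [1.0, -0.0, 0.002, 0.002]
ft_force: [0.4, 0.1, -0.5]
finger_gap: 0.0918
```

```bash
python3 - <<'E'
from h import *
go([.4287,-.0915,-.025])
c=wshot('w6')
print(np.nanmedian(cloudW(c,200,60,230,90)[...,2]))
E
```

```text
pos [ 0.4326 -0.0931 -0.0142] dpos(tool) [-0.004  -0.0016  0.0108] rot [ 0.0034 -0.005  -0.    ]
0.0007280558813937636
```

View pics/w6.png

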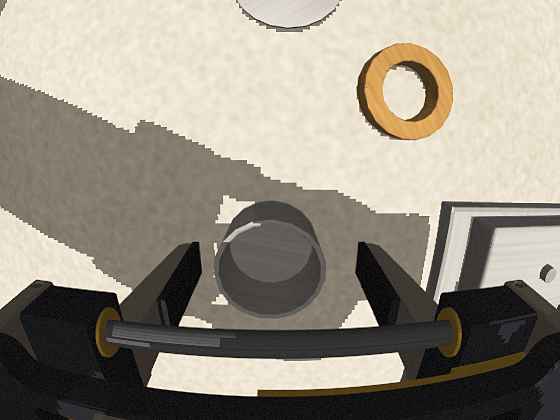

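The wrist view shows the fingers straddling the pot, the ee z reads -14 mm and there is no contact, which confirms the offset. I lower the last bit and close.

Request:
carry_out([
  {"delta_pos": [-0.004,-0.001,0.006],"rot": [0.003,-0.005,0],"fingers": 0},
  {"delta_pos": [0,0,0.004],"rot": [0,0,0],"fingers": 0},
  {"delta_pos": [0,0,0],"rot": [0,0,0],"fingers": 1},
  {"delta_pos": [0,0,0],"rot": [0,0,0],"fingers": 1},
  {"delta_pos": [0,0,0],"rot": [0,0,0],"fingers": 1},
  {"delta_pos": [0,0,0],"rot": [0,0,0],"fingers": 1},
  {"delta_pos": [0,0,0],"rot": [0,0,0],"fingers": 1},
  {"delta_pos": [0,0,0],"rot": [0,0,0],"fingers": 1},
])

```text
time: 10.55
ee_pos: [0.43, -0.0929, -0.0228]
tool_rot: [1.0, 0.0, 0.002, 0.001]
ft_force: [-0.5, 0.0, -0.9]
finger_gap: 0.0585
```

```bash
python3 - <<'E'
from h import *
go([.4287,-.0915,-.025])
E
```

```text
pos [ 0.43   -0.0929 -0.0228] dpos(tool) [-0.0014 -0.0014  0.0022] rot [ 0.0021 -0.003   0.0001]
```

Gripped at 58.5 mm, as the pot should be. Lifting.

Request:
carry_out([
  {"delta_pos": [0,0,-0.01],"rot": [0,0,0],"fingers": 1},
  {"delta_pos": [0,0,-0.03],"rot": [0,0,0],"fingers": 1},
  {"delta_pos": [0,0,-0.04],"rot": [0,0,0],"fingers": 1},
  {"delta_pos": [0,0,-0.04],"rot": [0,0,0],"fingers": 1},
  {"delta_pos": [0,0,-0.04],"rot": [0,0,0],"fingers": 1},
  {"delta_pos": [0.02,0,-0.02],"rot": [0,0,0],"fingers": 1},
  {"delta_pos": [0.03,0,0],"rot": [0,0,0],"fingers": 1},
  {"delta_pos": [0.03,0,0],"rot": [0,0,0],"fingers": 1},
  {"delta_pos": [0.03,0,0],"rot": [0,0,0],"fingers": 1},
  {"delta_pos": [0.03,0,0],"rot": [0,0,0],"fingers": 1},
  {"delta_pos": [0.03,0,0],"rot": [0,0,0],"fingers": 1},
  {"delta_pos": [0.02,0,0],"rot": [0,0,0],"fingers": 1},
  {"delta_pos": [0,0,0],"rot": [0,0,0],"fingers": 1},
  {"delta_pos": [0,0,0],"rot": [0,0,0],"fingers": 1},
])

```text
time: 11.95
ee_pos: [0.6246, -0.0908, 0.1733]
tool_rot: [1.0, -0.0, 0.003, 0.002]
ft_force: [-0.6, 0.9, -2.0]
finger_gap: 0.0583
```

```bash
python3 - <<'E'
from h import *
go([.63,-.11,.18]); s=observe(); print(s['finger_gap'],s['ft_force'])
c=wshot('w7')
for k in ['tray','pot_mid','basket']:
    print(k,[(np.round(a['xy'],1),round(a['p'],2),np.round(wback(c,a['xy'],0),4)) for a in landmark_of(c,k)[:2]])
P=cloudW(c,0,0,560,420); np.save('P7.npy',P)
H=(P[...,2]*1000); vis=np.clip(np.nan_to_num(H)*4,0,255).astype(np.uint8); cv2.imwrite('pics/w7h.png',cv2.applyColorMap(vis,cv2.COLORMAP_JET))
E
```

```text
pos [ 0.6246 -0.0908  0.1733] dpos(tool) [ 0.0055  0.0192 -0.0066] rot [ 0.0031 -0.0065 -0.0001]
0.05827476048008567 [-0.63028476  0.90360604 -1.98156968]
tray []
pot_mid [(array([276.7, 265.8]), 0.85, array([ 0.6248, -0.2018,  0.    ]))]
basket []
```

View pics/w7.png

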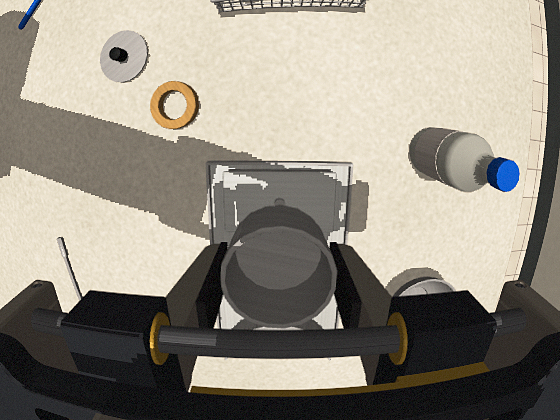

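View pics/w7h.png

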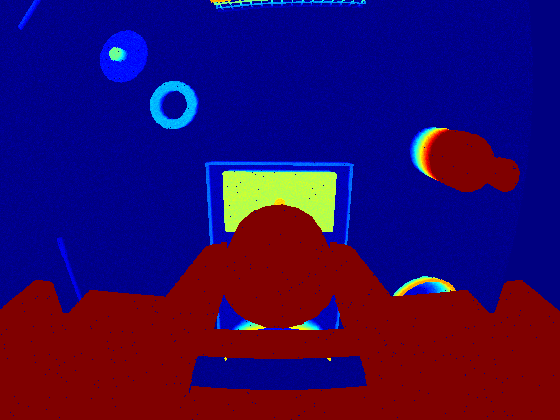

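The pot is held well. Wrist view: the tray's box end shows at (208–353, 162–235), so I'll fit the tray outline from depth.

```bash
cat > trayfit.py <<'E'
from h import *
P=np.load('P7.npy')
def show(n,Q): print(n,len(Q),np.round(np.percentile(Q,[1,5,50,95,99],axis=0),4).tolist())
reg=P[150:262,195:365].reshape(-1,3)
box=reg[(reg[:,2]>.030)&(reg[:,2]<.038)]
print('box y range top',np.nanpercentile(box[:,1],[.5,99.5]),'x',np.nanpercentile(box[:,0],[.5,99.5]))
rim=reg[(reg[:,2]>.010)&(reg[:,2]<.018)&(reg[:,1]<0.0)]
print(len(rim),np.nanpercentile(rim,[.5,99.5],axis=0))
# left and right rims
for nm,m in [('near',rim[:,0]<.57),('far',rim[:,0]>.69)]:
    q=rim[m&(rim[:,1]<-.09)]; print(nm,len(q),np.polyfit(q[:,1],q[:,0],1),q[:,0].mean(),q[:,1].min())
q=rim[(rim[:,1]>np.nanpercentile(rim[:,1],99.5)-.006)]; print('+y rim',np.polyfit(q[:,0],q[:,1],1),q[:,1].mean())
E
python3 trayfit.py
python3 - <<'E'
from h import *
t=capture('scene'); P=cloudF(t,120,215,290,335).reshape(-1,3)
rim=P[(P[:,2]>.009)&(P[:,2]<.02)&(P[:,0]>.52)&(P[:,0]<.74)&(P[:,1]<0)&(P[:,1]>-.4)]
print(len(rim),np.nanpercentile(rim,[1,3,97,99],axis=0))
o=capture('top');save(o,'top2')
cv2.imwrite('pics/top2z.png',cv2.resize(o['img'][140:230,295:435],None,fx=5,fy=5))
for px in [(307,151),(421,150),(424,218),(307,219)]: print(back(o,px,.014))
E
```

```text
box y range top [-0.13896787 -0.07188644] x [0.56589002 0.68862271]
1086 [[ 0.5423673  -0.16420624  0.01007002]
 [ 0.71226914 -0.06385405  0.01750994]]
near 200 [0.00910504 0.54551668] 0.5443610927274198 -0.16513830642736865
far 156 [0.00517556 0.71095413] 0.7103049763198567 -0.1654108496993713
+y rim [-0.00689137 -0.06153241] -0.06586482948457174
1008 [[ 0.53941482 -0.34615923  0.00907171]
 [ 0.54046429 -0.34533814  0.00919567]
 [ 0.71114717 -0.06765914  0.01845616]
 [ 0.71202434 -0.06678924  0.01964137]]
[ 0.70925706 -0.06625375  0.014     ]
[ 0.70651767 -0.34428239  0.014     ]
[ 0.53903225 -0.34170133  0.014     ]
[ 0.54023402 -0.06289756  0.014     ]
```

View pics/top2z.png

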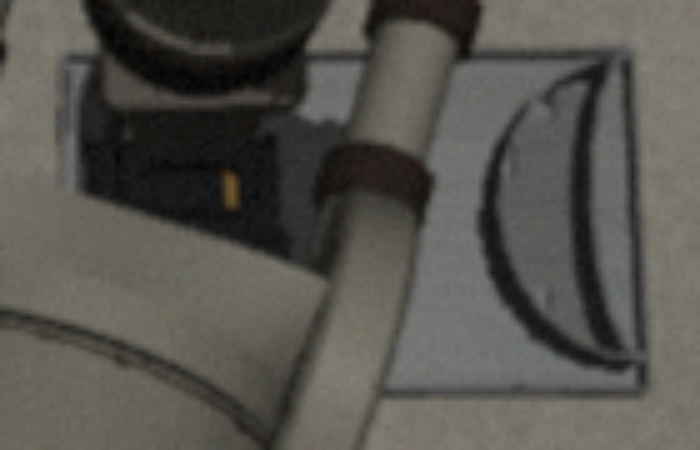

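Tray centre comes out at (0.627, -0.2045): wrist and scene agree within 3 mm and the sizes match 170 x 280. I move there and descend.

Request:
carry_out([
  {"delta_pos": [0.002,0.02,0],"rot": [0.003,-0.006,0],"fingers": 1},
  {"delta_pos": [0,0.03,0],"rot": [0,0,0],"fingers": 1},
  {"delta_pos": [0,0.03,0],"rot": [0,0,0],"fingers": 1},
  {"delta_pos": [0,0.02,0],"rot": [0,0,0],"fingers": 1},
  {"delta_pos": [0,0.01,0.01],"rot": [0,0,0],"fingers": 1},
  {"delta_pos": [0,0,0.03],"rot": [0,0,0],"fingers": 1},
  {"delta_pos": [0,0,0.03],"rot": [0,0,0],"fingers": 1},
  {"delta_pos": [0,0,0.03],"rot": [0,0,0],"fingers": 1},
  {"delta_pos": [0,0,0.03],"rot": [0,0,0],"fingers": 1},
  {"delta_pos": [0,0,0.015],"rot": [0,0,0],"fingers": 1},
  {"delta_pos": [0,0,0],"rot": [0,0,0],"fingers": 1},
])

```text
time: 13.35
ee_pos: [0.6241, -0.2137, 0.0222]
tool_rot: [1.0, -0.002, 0.001, 0.001]
ft_force: [-0.8, 0.3, -1.1]
finger_gap: 0.0585
```

```bash
python3 - <<'E'
from h import *
go([.627,-.206,-.0195]);print(observe()['ft_force'])
c=wshot('w8')
E
```

```text
pos [ 0.6241 -0.2137  0.0222] dpos(tool) [ 0.0028 -0.0078  0.0416] rot [ 0.0023 -0.0011 -0.004 ]
[-0.78894614  0.253673   -1.12491143]
```

View pics/w8.png

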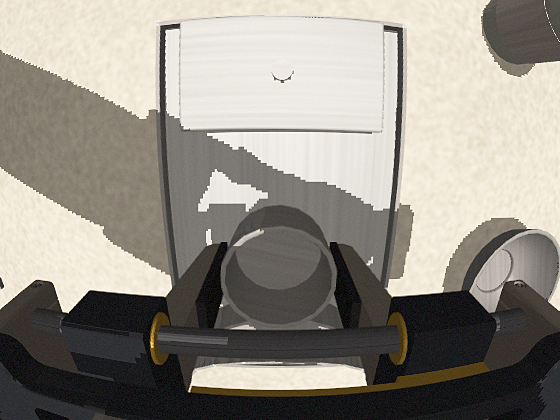

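The pot hangs above the tray floor, with the box top ending at row 130 and the rims at columns 160 and 405. I re-measure the tray from this view.

```bash
python3 - <<'E'
from h import *
c=wshot(); P=cloudW(c,0,0,560,420)
b=P[15:150,150:410].reshape(-1,3); q=b[(b[:,2]>.030)&(b[:,2]<.038)]; print('box',np.nanpercentile(q,[.5,99.5],axis=0)[:,:2])
r=P[10:300,140:420].reshape(-1,3); r=r[(r[:,2]>.010)&(r[:,2]<.017)]
for m in (r[:,0]<.56,r[:,0]>.69): 
    q=r[m]; print(np.nanpercentile(q[:,0],[2,50,98]),np.polyfit(q[:,1],q[:,0],1))
print('ymax',np.nanpercentile(r[:,1],99.5))
q=P[200:330,215:340].reshape(-1,3); q=q[(q[:,2]>.078)&(q[:,2]<.09)&(abs(q[:,0]-.624)<.027)]; print('pot rim',np.nanpercentile(q,[1,99],axis=0))
E
```

```text
box [[ 0.56638725 -0.14107343]
 [ 0.68803696 -0.07232429]]
[0.54155961 0.54414155 0.55540763] [0.0223501 0.5478391]
[0.69876548 0.70943242 0.71216208] [-0.00794997  0.70798455]
ymax -0.06417188264493766
pot rim [[ 0.59751708 -0.2418225   0.07812419]
 [ 0.65066134 -0.18347707  0.0878359 ]]
```

Request:
carry_out([
  {"delta_pos": [0.003,-0.008,0],"rot": [0.002,-0.001,-0.004],"fingers": 1},
  {"delta_pos": [0,0,0],"rot": [0,0,0],"fingers": 1},
  {"delta_pos": [0,0,0.012],"rot": [0,0,0],"fingers": 1},
  {"delta_pos": [0,0,0.012],"rot": [0,0,0],"fingers": 1},
  {"delta_pos": [0,0,0.008],"rot": [0,0,0],"fingers": 1},
  {"delta_pos": [0,0,0],"rot": [0,0,0],"fingers": 1},
])

```text
time: 14.05
ee_pos: [0.6342, -0.2078, -0.0029]
tool_rot: [1.0, 0.001, 0.007, 0.004]
ft_force: [0.0, 0.6, -2.0]
finger_gap: 0.0582
```

```bash
python3 - <<'E'
from h import *
go([.627,-.2055,-.0198]);print(observe()['ft_force'])
E
```

```text
pos [ 0.6342 -0.2078 -0.0029] dpos(tool) [-0.0074 -0.0025  0.0168] rot [ 0.0075 -0.0138  0.0014]
[ 0.02288752  0.62477276 -1.97435567]
```

Request:
carry_out([
  {"delta_pos": [-0.007,-0.002,0],"rot": [0.007,-0.013,0.001],"fingers": 1},
  {"delta_pos": [0,0,0.007],"rot": [0,0,0],"fingers": 1},
  {"delta_pos": [0,0,0.004],"rot": [0,0,0],"fingers": 1},
  {"delta_pos": [0,0,0],"rot": [0,0,0],"fingers": 1},
])

```text
time: 14.45
ee_pos: [0.6261, -0.2058, -0.0155]
tool_rot: [1.0, -0.0, -0.001, -0.0]
ft_force: [-0.2, 0.5, -1.1]
finger_gap: 0.0582
```

```bash
python3 - <<'E'
from h import *
go([.627,-.2055,-.0198]);print(observe()['ft_force'])
E
```

```text
pos [ 0.6261 -0.2058 -0.0155] dpos(tool) [ 0.0009 -0.0003  0.0043] rot [-0.0005  0.0013 -0.    ]
[-0.15793434  0.52280468 -1.10613625]
```

Request:
carry_out([
  {"delta_pos": [0.001,0,0.003],"rot": [0,0.001,0],"fingers": 1},
  {"delta_pos": [0,0,0.001],"rot": [0,0,0],"fingers": 1},
  {"delta_pos": [0,0,0],"rot": [0,0,0],"fingers": 1},
])

```text
time: 14.75
ee_pos: [0.6275, -0.206, -0.0195]
tool_rot: [1.0, -0.0, 0.0, -0.0]
ft_force: [1.3, -0.2, -2.1]
finger_gap: 0.0583
```

```bash
python3 - <<'E'
from h import *
go([.627,-.2055,-.0198]);print(observe()['ft_force'])
E
```

```text
pos [ 0.6275 -0.206  -0.0195] dpos(tool) [-0.0005 -0.0005  0.0003] rot [-0.0002 -0.0005 -0.0001]
[ 1.29504705 -0.18755417 -2.07140146]
```

Aligned at floor height, so I release and rise.

Request:
carry_out([
  {"delta_pos": [0,0,0],"rot": [0,0,0],"fingers": 0.2},
  {"delta_pos": [0,0,0],"rot": [0,0,0],"fingers": 0.2},
  {"delta_pos": [0,0,0],"rot": [0,0,0],"fingers": 0.2},
  {"delta_pos": [0,0,-0.01],"rot": [0,0,0],"fingers": 0.2},
  {"delta_pos": [0,0,-0.03],"rot": [0,0,0],"fingers": 0.2},
  {"delta_pos": [0,0,-0.04],"rot": [0,0,0],"fingers": 0.2},
  {"delta_pos": [0,0,-0.04],"rot": [0,0,0],"fingers": 0.2},
  {"delta_pos": [0,0,-0.04],"rot": [0,0,0],"fingers": 0.2},
  {"delta_pos": [0,0,-0.02],"rot": [0,0,0],"fingers": 0.2},
  {"delta_pos": [0,0,0],"rot": [0,0,0],"fingers": 0.2},
  {"delta_pos": [0,0,0],"rot": [0,0,0],"fingers": 0.2},
])

```text
time: 15.85
ee_pos: [0.6285, -0.2065, 0.1742]
tool_rot: [1.0, 0.0, 0.003, 0.001]
ft_force: [-0.6, -0.0, -0.6]
finger_gap: 0.0738
```

```bash
python3 - <<'E'
from h import *
go([.43,.0,.17])
c=wshot('w9'); P=cloudW(c,220,170,335,330).reshape(-1,3)
q=P[(P[:,2]>.039)&(P[:,2]<.048)]; print(len(q),np.nanpercentile(q,[1,99],axis=0),circ(q[:,:2]))
P=cloudW(c,0,0,200,200).reshape(-1,3);q=P[(P[:,2]>.02)&(P[:,2]<.036)&(abs(P[:,0]-.44)<.05)&(abs(P[:,1]-.07)<.05)];print('knob',len(q),q.mean(0) if len(q) else 0)
E
```

```text
pos [ 0.6285 -0.2065  0.1742] dpos(tool) [-0.1985 -0.2065  0.0024] rot [ 0.0029 -0.0062  0.    ]
1027 [[ 0.56190209 -0.32940896  0.03907032]
 [ 0.69721834 -0.18507777  0.04506951]] (array([ 0.6331217 , -0.26664498]), np.float64(0.05783032844982727))
knob 0 0
```

View pics/w9.png

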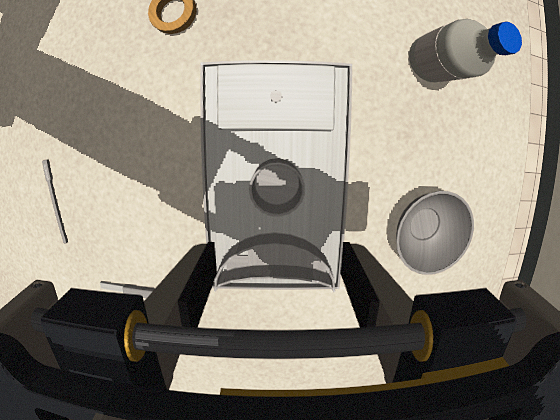

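The wrist view shows the pot standing at (276,187) between the box (rows 65–130) and the dish arc (from about row 233). I measure it, then head to the lid.

```bash
python3 - <<'E'
from h import *
c=wshot(); P=cloudW(c,235,150,320,225).reshape(-1,3)
q=P[(P[:,2]>.039)&(P[:,2]<.047)&(P[:,1]>-.25)]; print(len(q),np.nanpercentile(q,[1,99],axis=0),circ(q[:,:2]))
P=cloudW(c,200,60,355,290).reshape(-1,3)
q=P[(P[:,2]>.03)&(P[:,2]<.037)&(P[:,1]>-.16)];print('box',np.nanpercentile(q,[.5,99.5],axis=0)[:,:2])
q=P[(P[:,2]>.036)&(P[:,2]<.045)&(P[:,1]<-.245)];print('dish',np.nanpercentile(q,[.5,99.5],axis=0)[:,:2])
E
```

```text
545 [[ 0.59956752 -0.23390638  0.03913034]
 [ 0.65772825 -0.17617146  0.04519076]] (array([ 0.6286341 , -0.20485274]), np.float64(0.027868062404660398))
box [[ 0.56605009 -0.14107389]
 [ 0.6884797  -0.07206838]]
dish [[ 0.55338356 -0.33032864]
 [ 0.6982128  -0.26799619]]
```

Request:
carry_out([
  {"delta_pos": [-0.03,-0.03,0],"rot": [0.003,-0.006,0],"fingers": 0.3},
  {"delta_pos": [-0.03,-0.033,0],"rot": [0,0,0],"fingers": 0.3},
  {"delta_pos": [-0.03,-0.033,0],"rot": [0,0,0],"fingers": 0.3},
  {"delta_pos": [-0.03,-0.033,0],"rot": [0,0,0],"fingers": 0.3},
  {"delta_pos": [-0.03,-0.033,0],"rot": [0,0,0],"fingers": 0.3},
  {"delta_pos": [-0.03,-0.033,0],"rot": [0,0,0],"fingers": 0.3},
  {"delta_pos": [0,0,0],"rot": [0,0,0],"fingers": 0.3},
  {"delta_pos": [0,0,0],"rot": [0,0,0],"fingers": 0.3},
])

```text
time: 16.75
ee_pos: [0.4312, -0.0017, 0.156]
tool_rot: [1.0, -0.001, -0.015, -0.006]
ft_force: [0.7, -0.1, 0.7]
finger_gap: 0.0642
```

```bash
python3 - <<'E'
from h import *
go([.43,.0,.17])
c=wshot('w10'); P=cloudW(c,180,50,400,250).reshape(-1,3)
q=P[(P[:,2]>.025)&(P[:,2]<.034)&(abs(P[:,0]-.44)<.05)&(abs(P[:,1]-.07)<.05)];print('knob',len(q),q.mean(0),np.nanpercentile(q,[1,99],axis=0))
q=P[(P[:,2]>.005)&(P[:,2]<.034)&(abs(P[:,0]-.44)<.05)&(abs(P[:,1]-.07)<.05)];print('lid',len(q),q.mean(0),np.nanpercentile(q,[.5,99.5],axis=0))
for a in landmark_of(c,'lid_knob')[:2]: print(a,wback(c,a['xy'],.019))
E
```

```text
pos [ 0.4312 -0.0017  0.156 ] dpos(tool) [-0.0016 -0.0019 -0.0139] rot [-0.0127  0.0304 -0.0021]
knob 172 [0.43892823 0.07143979 0.0305271 ] [[0.43219712 0.06429958 0.02845038]
 [0.44537099 0.07896516 0.03236599]]
lid 2876 [0.43952721 0.07086616 0.0101289 ] [[0.40699688 0.02214864 0.00676039]
 [0.48808176 0.10272249 0.03172227]]
{'xy': [291.4, 124.0], 'p': 0.95} [0.44183519 0.07058282 0.019     ]
```

View pics/w10.png

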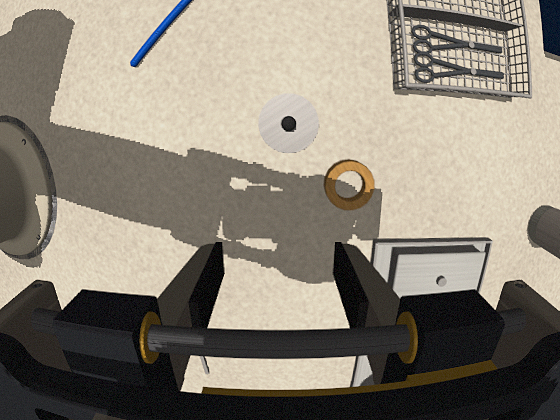

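The pot stands at (0.6287, -0.2049), midway between the box face at -0.141 and the dish at -0.268. In the wrist view the knob is at (288,124), which gives (0.439, 0.0714). I go there.

Request:
carry_out([
  {"delta_pos": [0.003,-0.02,0],"rot": [-0.013,0.03,-0.002],"fingers": 0.3},
  {"delta_pos": [0.003,-0.03,0],"rot": [0,0,0],"fingers": 0.3},
  {"delta_pos": [0.002,-0.018,0],"rot": [0,0,0],"fingers": 0.3},
  {"delta_pos": [0,-0.005,0.02],"rot": [0,0,0],"fingers": 0.3},
  {"delta_pos": [0,0,0.03],"rot": [0,0,0],"fingers": 0.3},
  {"delta_pos": [0,0,0.03],"rot": [0,0,0],"fingers": 0.3},
  {"delta_pos": [0,0,0.02],"rot": [0,0,0],"fingers": 0.3},
  {"delta_pos": [0,0,0],"rot": [0,0,0],"fingers": 0.3},
  {"delta_pos": [0,0,0],"rot": [0,0,0],"fingers": 0.3},
])

```text
time: 17.75
ee_pos: [0.4512, 0.0648, 0.0529]
tool_rot: [1.0, -0.007, 0.001, 0.001]
ft_force: [0.3, -0.3, 0.1]
finger_gap: 0.0645
```

```bash
python3 - <<'E'
from h import *
go([.439,.0714,-.022])
E
```

```text
pos [0.4512 0.0648 0.0529] dpos(tool) [-0.0124 -0.0066  0.0749] rot [ 0.0022 -0.0025 -0.0139]
```

Request:
carry_out([
  {"delta_pos": [-0.012,-0.006,0.01],"rot": [0.002,-0.002,-0.014],"fingers": 0.3},
  {"delta_pos": [0,0,0],"rot": [0,0,0],"fingers": 0.3},
  {"delta_pos": [0,0,0.02],"rot": [0,0,0],"fingers": 0.3},
  {"delta_pos": [0,0,0.015],"rot": [0,0,0],"fingers": 0.3},
  {"delta_pos": [0,0,0.01],"rot": [0,0,0],"fingers": 0.3},
  {"delta_pos": [0,0,0],"rot": [0,0,0],"fingers": 0.3},
])

```text
time: 18.35
ee_pos: [0.4504, 0.0677, 0.0049]
tool_rot: [1.0, -0.002, 0.008, 0.001]
ft_force: [-0.4, -0.2, 0.1]
finger_gap: 0.0645
```

```bash
python3 - <<'E'
from h import *
go([.439,.0714,-.022])
c=wshot('w11'); P=cloudW(c,180,150,400,300).reshape(-1,3)
q=P[(P[:,2]>.025)&(P[:,2]<.032)&(abs(P[:,0]-.44)<.012)&(abs(P[:,1]-.07)<.015)];print('knob',len(q),q.mean(0),np.nanpercentile(q,[1,99],axis=0))
E
```

```text
pos [0.4504 0.0677 0.0049] dpos(tool) [-0.0119 -0.0038  0.0267] rot [ 0.0027 -0.017  -0.0033]
knob 535 [0.43917906 0.0727303  0.03005189] [[0.43204043 0.0646818  0.02575221]
 [0.44661272 0.07953774 0.03164532]]
```

View pics/w11.png

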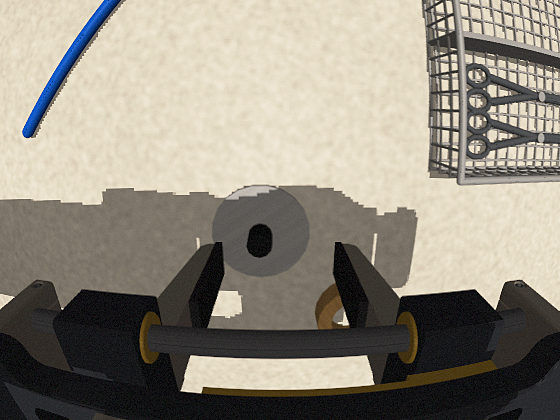

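The knob is at (259,240) between the jaws, a bit left because of tool drift. I correct that and lower.

Request:
carry_out([
  {"delta_pos": [-0.011,-0.004,0],"rot": [0.003,-0.017,-0.003],"fingers": 0.3},
  {"delta_pos": [0,0,0],"rot": [0,0,0],"fingers": 0.3},
  {"delta_pos": [0,0,0.008],"rot": [0,0,0],"fingers": 0.3},
  {"delta_pos": [0,0,0.008],"rot": [0,0,0],"fingers": 0.3},
  {"delta_pos": [0,0,0.003],"rot": [0,0,0],"fingers": 0.3},
  {"delta_pos": [0,0,0],"rot": [0,0,0],"fingers": 0.3},
])

```text
time: 19.0
ee_pos: [0.4418, 0.0717, -0.0124]
tool_rot: [1.0, 0.0, 0.002, 0.0]
ft_force: [-0.3, -0.8, 0.2]
finger_gap: 0.0645
```

```bash
python3 - <<'E'
from h import *
go([.439,.072,-.022]); print(observe()['ft_force'])
E
```

```text
pos [ 0.4418  0.0717 -0.0124] dpos(tool) [-0.0029 -0.0003  0.0096] rot [ 0.0002 -0.005   0.    ]
[-0.33371703 -0.77681147  0.24101253]
```

Request:
carry_out([
  {"delta_pos": [-0.003,0,0.004],"rot": [0,-0.005,0],"fingers": 0.3},
  {"delta_pos": [0,0,0.003],"rot": [0,0,0],"fingers": 0.3},
  {"delta_pos": [0,0,0.001],"rot": [0,0,0],"fingers": 0.3},
  {"delta_pos": [0,0,0],"rot": [0,0,0],"fingers": 0.3},
])

```text
time: 19.4
ee_pos: [0.4384, 0.0717, -0.0214]
tool_rot: [1.0, -0.0, -0.001, 0.0]
ft_force: [0.2, -0.6, -0.4]
finger_gap: 0.0641
```

```bash
python3 - <<'E'
from h import *
go([.439,.072,-.022]); print(observe()['ft_force'])
E
```

```text
pos [ 0.4384  0.0717 -0.0214] dpos(tool) [ 0.0006 -0.0003  0.0006] rot [ 0.0002  0.0012 -0.0001]
[ 0.23689273 -0.63312581 -0.37099462]
```

Request:
carry_out([
  {"delta_pos": [0,0,0],"rot": [0,0,0],"fingers": 1},
  {"delta_pos": [0,0,0],"rot": [0,0,0],"fingers": 1},
  {"delta_pos": [0,0,0],"rot": [0,0,0],"fingers": 1},
  {"delta_pos": [0,0,0],"rot": [0,0,0],"fingers": 1},
  {"delta_pos": [0,0,0],"rot": [0,0,0],"fingers": 1},
  {"delta_pos": [0,0,0],"rot": [0,0,0],"fingers": 1},
  {"delta_pos": [0,0,0],"rot": [0,0,0],"fingers": 1},
  {"delta_pos": [0,0,0],"rot": [0,0,0],"fingers": 1},
])

```text
time: 20.2
ee_pos: [0.439, 0.0716, -0.0209]
tool_rot: [1.0, 0.0, 0.0, 0.0]
ft_force: [0.9, -0.0, -0.4]
finger_gap: 0.0145
```

```bash
python3 - <<'E'
from h import *
go([.439,.072,-.022]); print(observe()['ft_force'])
E
```

```text
pos [ 0.439   0.0716 -0.0209] dpos(tool) [-0.     -0.0004  0.0011] rot [ 0.0003 -0.0001  0.    ]
[ 0.85429498 -0.03234784 -0.39772475]
```

Request:
carry_out([
  {"delta_pos": [0,0,-0.01],"rot": [0,0,0],"fingers": 1},
  {"delta_pos": [0,0,-0.03],"rot": [0,0,0],"fingers": 1},
  {"delta_pos": [0,0,-0.035],"rot": [0,0,0],"fingers": 1},
  {"delta_pos": [0,0,-0.035],"rot": [0,0,0],"fingers": 1},
  {"delta_pos": [0.01,0.01,-0.03],"rot": [0,0,0],"fingers": 1},
  {"delta_pos": [0.02,0.03,-0.01],"rot": [0,0,0],"fingers": 1},
  {"delta_pos": [0.021,0.03,0],"rot": [0,0,0],"fingers": 1},
  {"delta_pos": [0.021,0.03,0],"rot": [0,0,0],"fingers": 1},
  {"delta_pos": [0.021,0.03,0],"rot": [0,0,0],"fingers": 1},
  {"delta_pos": [0.021,0.03,0],"rot": [0,0,0],"fingers": 1},
  {"delta_pos": [0.021,0.03,0],"rot": [0,0,0],"fingers": 1},
  {"delta_pos": [0.02,0.03,0],"rot": [0,0,0],"fingers": 1},
  {"delta_pos": [0.01,0.01,0],"rot": [0,0,0],"fingers": 1},
  {"delta_pos": [0,0,0],"rot": [0,0,0],"fingers": 1},
  {"delta_pos": [0,0,0],"rot": [0,0,0],"fingers": 1},
])

```text
time: 21.7
ee_pos: [0.609, -0.167, 0.1448]
tool_rot: [1.0, 0.001, 0.002, 0.001]
ft_force: [0.4, 0.1, -0.6]
finger_gap: 0.0149
```

```bash
python3 - <<'E'
from h import *
go([.6287,-.2049,.0251]); print(observe()['ft_force'],observe()['finger_gap'])
c=wshot('w12')
E
```

```text
pos [ 0.609  -0.167   0.1448] dpos(tool) [0.0191 0.0377 0.1199] rot [ 0.0024 -0.0048  0.0023]
[ 0.43632812  0.11894174 -0.64873139] 0.014898529050446276
```

View pics/w12.png

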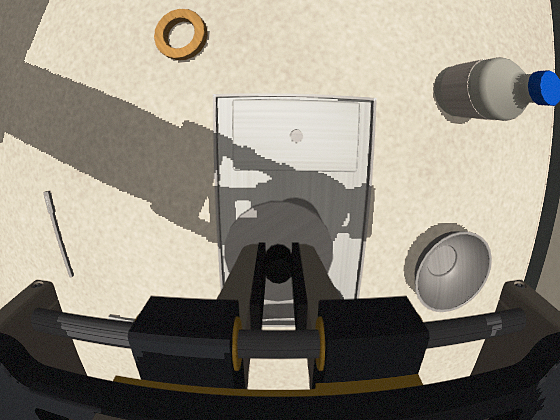

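The lid hangs level by its knob (278,262). I measure its centre and tilt in the hand.

```bash
cat > lidfit.py <<'E'
from h import *
c=wshot()
P=cloudW(c,215,185,345,305).reshape(-1,3); L=(P-c['p'])@c['Rm']  # tool coords
zf=-.029
q=L[(abs(L[:,2]-zf)<.004)&(np.hypot(L[:,0],L[:,1])<.038)]; print(len(q),np.round(np.nanpercentile(q,[1,50,99],axis=0),4))
A=np.c_[q[:,:2],np.ones(len(q))]; print('plane',np.linalg.lstsq(A,q[:,2],rcond=None)[0])
# boundary
th=np.arctan2(q[:,1],q[:,0]);b=[]
for a in np.arange(-np.pi,np.pi,.1):
    m=abs(th-a)<.05
    if m.sum()>8: 
        r=q[m];k=np.argmax(np.hypot(r[:,0],r[:,1]));b.append(r[k,:2])
b=np.array(b);rr=np.hypot(*b.T);b=b[rr>.027];print(len(b),circ(b))
E
python3 lidfit.py
```

```text
4859 [[-0.0302 -0.0322 -0.031 ]
 [ 0.0008 -0.0137 -0.0295]
 [ 0.0322  0.0313 -0.0275]]
plane [ 0.0006569  -0.00458663 -0.02950502]
47 (array([9.68706738e-04, 9.94353068e-05]), np.float64(0.032875665124029445))
```

Request:
carry_out([
  {"delta_pos": [0.01,0.02,0],"rot": [0.002,-0.005,0.002],"fingers": 1},
  {"delta_pos": [0.008,0.017,0.01],"rot": [0,0,0],"fingers": 1},
  {"delta_pos": [0,0,0.03],"rot": [0,0,0],"fingers": 1},
  {"delta_pos": [0,0,0.03],"rot": [0,0,0],"fingers": 1},
  {"delta_pos": [0,0,0.02],"rot": [0,0,0],"fingers": 1},
  {"delta_pos": [0,0,0],"rot": [0,0,0],"fingers": 1},
  {"delta_pos": [0,0,0],"rot": [0,0,0],"fingers": 1},
])

```text
time: 22.5
ee_pos: [0.6262, -0.1973, 0.0564]
tool_rot: [1.0, 0.004, 0.001, 0.0]
ft_force: [0.7, 0.6, -1.5]
finger_gap: 0.0148
```

```bash
python3 - <<'E'
from h import *
go([.6277,-.2049,.0171])
E
```

```text
pos [ 0.6262 -0.1973  0.0564] dpos(tool) [0.0013 0.0076 0.0393] rot [ 0.0007 -0.0019  0.0089]
```

Request:
carry_out([
  {"delta_pos": [0.001,0.0075,0],"rot": [0.001,-0.002,0.009],"fingers": 1},
  {"delta_pos": [0,0,0.01],"rot": [0,0,0],"fingers": 1},
  {"delta_pos": [0,0,0.01],"rot": [0,0,0],"fingers": 1},
  {"delta_pos": [0,0,0],"rot": [0,0,0],"fingers": 1},
  {"delta_pos": [0,0,0],"rot": [0,0,0],"fingers": 1},
])

```text
time: 23.0
ee_pos: [0.6299, -0.2061, 0.0398]
tool_rot: [1.0, -0.0, 0.003, 0.001]
ft_force: [-0.5, 0.1, 0.1]
finger_gap: 0.015
```

```bash
python3 - <<'E'
from h import *
go([.6277,-.2049,.0171])
E
```

```text
pos [ 0.6299 -0.2061  0.0398] dpos(tool) [-0.0023 -0.0012  0.0226] rot [ 0.0029 -0.0059 -0.0001]
```

Request:
carry_out([
  {"delta_pos": [-0.002,-0.001,0],"rot": [0.003,-0.006,0],"fingers": 1},
  {"delta_pos": [0,0,0],"rot": [0,0,0],"fingers": 1},
  {"delta_pos": [0,0,0.006],"rot": [0,0,0],"fingers": 1},
  {"delta_pos": [0,0,0.005],"rot": [0,0,0],"fingers": 1},
  {"delta_pos": [0,0,0],"rot": [0,0,0],"fingers": 1},
])

```text
time: 23.5
ee_pos: [0.628, -0.205, 0.0284]
tool_rot: [1.0, 0.0, 0.0, -0.0]
ft_force: [0.3, -0.1, 0.0]
finger_gap: 0.0148
```

```bash
python3 - <<'E'
from h import *
go([.6277,-.2049,.0171])
c=wshot('w13')
E
```

```text
pos [ 0.628  -0.205   0.0284] dpos(tool) [-0.0003 -0.0001  0.0113] rot [-0.     -0.0001  0.    ]
```

View pics/w13.png

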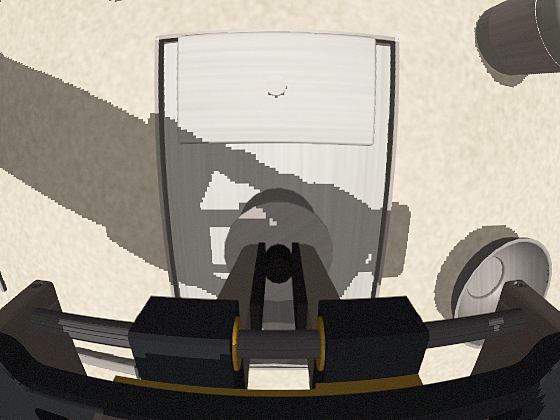

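The lid is poised right over the pot, whose rim shows behind the flange at row 188. I lower it gently.

Request:
carry_out([
  {"delta_pos": [0,0,0.004],"rot": [0,0,0],"fingers": 1},
  {"delta_pos": [0,0,0.004],"rot": [0,0,0],"fingers": 1},
  {"delta_pos": [0,0,0.001],"rot": [0,0,0],"fingers": 1},
  {"delta_pos": [0,0,0],"rot": [0,0,0],"fingers": 1},
])

```text
time: 23.95
ee_pos: [0.6282, -0.2051, 0.0188]
tool_rot: [1.0, 0.0, 0.0, 0.0]
ft_force: [0.4, -0.3, -1.3]
finger_gap: 0.0149
```

```bash
python3 - <<'E'
from h import *
go([.6277,-.2049,.0171])
E
```

```text
pos [ 0.6282 -0.2051  0.0188] dpos(tool) [-0.0005 -0.0002  0.0017] rot [ 0.0001 -0.0004  0.0001]
```

Request:
carry_out([
  {"delta_pos": [0,0,0.001],"rot": [0,0,0],"fingers": 1},
  {"delta_pos": [0,0,0.001],"rot": [0,0,0],"fingers": 1},
  {"delta_pos": [0,0,0],"rot": [0,0,0],"fingers": 1},
])

```text
time: 24.25
ee_pos: [0.6285, -0.2052, 0.0174]
tool_rot: [1.0, 0.0, 0.0, 0.0]
ft_force: [-0.7, 0.2, -0.7]
finger_gap: 0.0149
```

Request:
carry_out([
  {"delta_pos": [0,0,0],"rot": [0,0,0],"fingers": 0.4},
  {"delta_pos": [0,0,0],"rot": [0,0,0],"fingers": 0.4},
  {"delta_pos": [0,0,0],"rot": [0,0,0],"fingers": 0.4},
  {"delta_pos": [0,0,0],"rot": [0,0,0],"fingers": 0.4},
  {"delta_pos": [0,0,-0.02],"rot": [0,0,0],"fingers": 0.4},
  {"delta_pos": [0,0,-0.03],"rot": [0,0,0],"fingers": 0.4},
  {"delta_pos": [0,0,-0.04],"rot": [0,0,0],"fingers": 0.4},
  {"delta_pos": [0,0,-0.04],"rot": [0,0,0],"fingers": 0.4},
  {"delta_pos": [0,0,-0.02],"rot": [0,0,0],"fingers": 0.4},
  {"delta_pos": [0,0,0],"rot": [0,0,0],"fingers": 0.4},
  {"delta_pos": [0,0,0],"rot": [0,0,0],"fingers": 0.4},
])

```text
time: 25.35
ee_pos: [0.6273, -0.2047, 0.1707]
tool_rot: [1.0, -0.0, -0.001, -0.001]
ft_force: [-0.5, 0.1, -0.4]
finger_gap: 0.0554
```

```bash
python3 - <<'E'
from h import *
go([.43,-.365,.17])
c=wshot('w14'); P=cloudW(c,225,140,335,250).reshape(-1,3)
q=P[(P[:,2]>.044)&(P[:,2]<.052)&(np.hypot(P[:,0]-.6287,P[:,1]+.205)<.036)]; print('flange',len(q),np.nanpercentile(q,[1,50,99],axis=0)); A=np.c_[q[:,:2]-q[:,:2].mean(0),np.ones(len(q))];print(np.linalg.lstsq(A,q[:,2],rcond=None)[0])
q=P[(P[:,2]>.06)&(P[:,2]<.08)&(np.hypot(P[:,0]-.6287,P[:,1]+.205)<.036)]; print('knob',len(q),np.nanpercentile(q,[1,50,99],axis=0))
t=capture('scene'); cv2.imwrite('pics/s14z.png',cv2.resize(t['img'][220:330,130:290],None,fx=5,fy=5,interpolation=cv2.INTER_CUBIC))
c=capture('top');save(c,'top14')
print([(np.round(a['xy'],1),round(a['p'],2),np.round(back(c,a['xy'],.006),4)) for a in landmark_of(c,'chisel_mid')[:2]])
E
```

```text
pos [ 0.6273 -0.2047  0.1707] dpos(tool) [-0.1973  0.1603  0.0009] rot [-0.001   0.0017 -0.    ]
flange 2711 [[ 0.59869664 -0.23565333  0.04499799]
 [ 0.6298414  -0.20320016  0.04675381]
 [ 0.66042787 -0.17469659  0.04868924]]
[-0.00091035  0.00648114  0.04675829]
knob 209 [[ 0.62285507 -0.21206351  0.06107048]
 [ 0.62980522 -0.20397153  0.06836282]
 [ 0.63671677 -0.19738187  0.06989483]]
[(array([435.6, 266.2]), 0.82, array([ 0.4247, -0.3648,  0.006 ])), (array([279.3, 237.5]), 0.53, array([0.497 , 0.0045, 0.006 ]))]
```

View pics/w14.png

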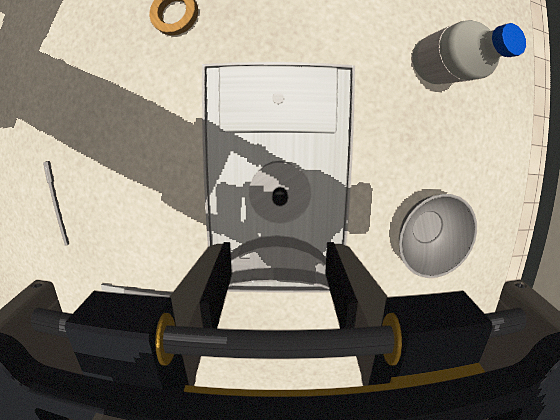

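View pics/s14z.png

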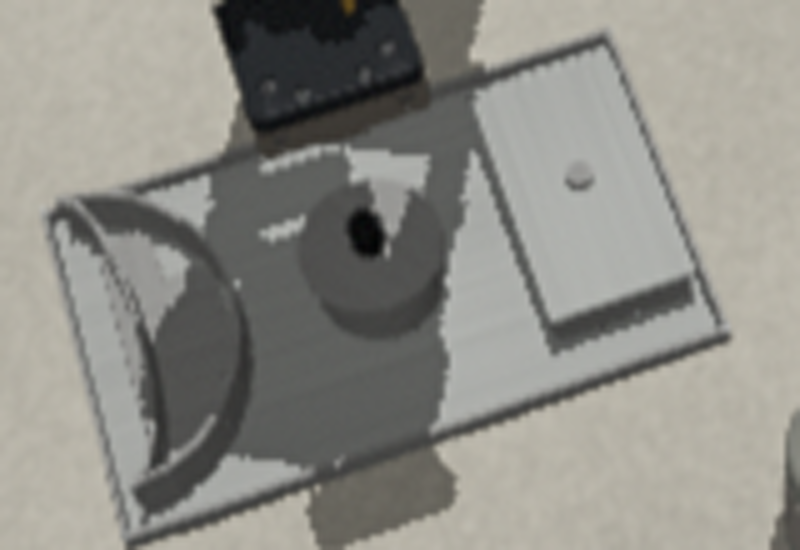

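The lid is seated: flange top at 46.8 mm (46 expected), knob top 68.4 (68), level, centred over the pot in both views. Next the chisel, with the jaws turned to grip along y.

Request:
carry_out([
  {"delta_pos": [-0.02,0.015,0],"rot": [0,0,0],"fingers": 0.4},
  {"delta_pos": [-0.03,0.025,0],"rot": [0,0,0],"fingers": 0.4},
  {"delta_pos": [-0.03,0.025,0],"rot": [0,0,0],"fingers": 0.4},
  {"delta_pos": [-0.03,0.025,0],"rot": [0,0,0],"fingers": 0.4},
  {"delta_pos": [-0.03,0.025,0],"rot": [0,0,0],"fingers": 0.4},
  {"delta_pos": [-0.03,0.025,0],"rot": [0,0,0],"fingers": 0.4},
  {"delta_pos": [0,0,0],"rot": [0,0,0],"fingers": 0.4},
  {"delta_pos": [0,0,0],"rot": [0,0,0.1],"fingers": 0.4},
  {"delta_pos": [0,0,0],"rot": [0,0,0.14],"fingers": 0.4},
  {"delta_pos": [0,0,0],"rot": [0,0,0.14],"fingers": 0.4},
  {"delta_pos": [0,0,0],"rot": [0,0,0.14],"fingers": 0.4},
  {"delta_pos": [0,0,0],"rot": [0,0,0.14],"fingers": 0.4},
  {"delta_pos": [0,0,0],"rot": [0,0,0.14],"fingers": 0.4},
  {"delta_pos": [0,0,0],"rot": [0,0,0.14],"fingers": 0.4},
  {"delta_pos": [0,0,0],"rot": [0,0,0.14],"fingers": 0.4},
  {"delta_pos": [0,0,0],"rot": [0,0,0.14],"fingers": 0.4},
  {"delta_pos": [0,0,0],"rot": [0,0,0.14],"fingers": 0.4},
  {"delta_pos": [0,0,0],"rot": [0,0,0.14],"fingers": 0.4},
  {"delta_pos": [0,0,0],"rot": [0,0,0.04],"fingers": 0.4},
  {"delta_pos": [0,0,0],"rot": [0,0,0],"fingers": 0.4},
])

```text
time: 27.55
ee_pos: [0.4464, -0.331, 0.1415]
tool_rot: [-0.697, 0.717, 0.025, 0.002]
ft_force: [0.7, 0.4, 0.2]
finger_gap: 0.0554
```

```bash
python3 - <<'E'
from h import *
print(observe()['joints'])
go([.43,-.365,.17],-np.pi/2)
c=wshot('w15')
P=cloudW(c,0,0,560,420);np.save('P15.npy',P)
print([(np.round(a['xy'],1),round(a['p'],2),np.round(wback(c,a['xy'],.006),4)) for a in landmark_of(c,'chisel_mid')[:2]])
E
```

```text
[-8.55920006e-01  1.84928607e-01  1.64395460e+00  5.79368358e-04
  1.36329482e+00  7.42791731e-01]
pos [ 0.4464 -0.331   0.1415] dpos(tool) [ 0.0334  0.0164 -0.0293] rot [ 0.0333  0.0381 -0.028 ]
[(array([314.1, 203.4]), 0.68, array([ 0.4261, -0.3643,  0.006 ]))]
```

View pics/w15.png

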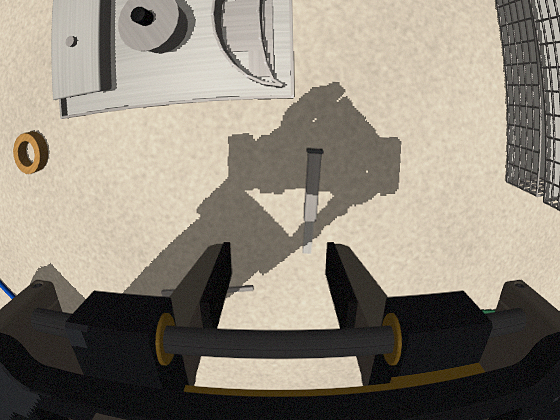

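The chisel lies from (314,150) at the handle end to (306,252) at the blade tip. I fit its axis from depth.

```bash
python3 - <<'E'
from h import *
P=np.load('P15.npy')[140:262,285:340].reshape(-1,3)
h=P[(P[:,2]>.0085)&(P[:,2]<.016)]; a=P[(P[:,2]>.0035)&(P[:,2]<.016)]
for n,q in (('handle',h),('all',a)):
    print(n,len(q),np.nanpercentile(q,[1,50,99],axis=0).round(4).tolist(),np.polyfit(q[:,0],q[:,1],1))
q=h
for x in np.arange(.39,.5,.01):
    m=abs(q[:,0]-x)<.005; 
    if m.sum()>3: print(round(x,2),m.sum(),q[m,1].min().round(4),q[m,1].max().round(4),np.median(q[m,2]).round(4))
E
```

```text
handle 939 [[0.4095, -0.371, 0.0095], [0.4513, -0.3615, 0.0126], [0.4872, -0.354, 0.015]] [-0.06735504 -0.33136837]
all 1239 [[0.368, -0.3708, 0.0051], [0.44, -0.3604, 0.0123], [0.4872, -0.353, 0.015]] [-0.06615938 -0.33176568]
0.41 69 -0.3651 -0.353 0.0123
0.42 103 -0.3662 -0.353 0.0125
0.43 112 -0.3671 -0.354 0.0126
0.44 110 -0.368 -0.3551 0.0125
0.45 114 -0.3681 -0.3552 0.0126
0.46 127 -0.3691 -0.3553 0.0126
0.47 125 -0.37 -0.3563 0.0127
0.48 128 -0.3729 -0.3563 0.0127
0.49 51 -0.3728 -0.3563 0.0143
```

Chisel mid is at (0.4275, -0.3603): length 121 mm, top at 12.5 mm, axis -0.067 rad. I set yaw to -1.638 and approach.

```bash
python3 - <<'E'
from h import *
go([.4275,-.3605,-.031],-1.638)
E
```

```text
pos [ 0.4463 -0.3311  0.1416] dpos(tool) [0.0363 0.0122 0.1719] rot [0.0345 0.0368 0.0405]
```

Request:
carry_out([
  {"delta_pos": [0.015,0.01,0],"rot": [0.034,0.037,0.04],"fingers": 0.4},
  {"delta_pos": [0.014,0.008,0],"rot": [0,0,0],"fingers": 0.4},
  {"delta_pos": [0,0,0.03],"rot": [0,0,0],"fingers": 0.4},
  {"delta_pos": [0,0,0.03],"rot": [0,0,0],"fingers": 0.4},
  {"delta_pos": [0,0,0.03],"rot": [0,0,0],"fingers": 0.4},
  {"delta_pos": [0,0,0],"rot": [0,0,0],"fingers": 0.4},
  {"delta_pos": [0,0,0],"rot": [0,0,0],"fingers": 0.4},
])

```text
time: 28.35
ee_pos: [0.4271, -0.3635, 0.0503]
tool_rot: [-0.686, 0.728, -0.001, 0.0]
ft_force: [0.3, -0.4, 0.2]
finger_gap: 0.055
```

```bash
python3 - <<'E'
from h import *
go([.4275,-.3605,-.031],-1.638)
E
```

```text
pos [ 0.4271 -0.3635  0.0503] dpos(tool) [-0.0031 -0.0002  0.0813] rot [-0.001  -0.0007  0.0077]
```

Request:
carry_out([
  {"delta_pos": [-0.003,0,0.01],"rot": [-0.001,-0.001,0.008],"fingers": 0.4},
  {"delta_pos": [0,0,0.02],"rot": [0,0,0],"fingers": 0.4},
  {"delta_pos": [0,0,0.02],"rot": [0,0,0],"fingers": 0.4},
  {"delta_pos": [0,0,0.01],"rot": [0,0,0],"fingers": 0.4},
  {"delta_pos": [0,0,0],"rot": [0,0,0],"fingers": 0.4},
  {"delta_pos": [0,0,0],"rot": [0,0,0],"fingers": 0.4},
])

```text
time: 28.95
ee_pos: [0.4318, -0.3657, -0.0045]
tool_rot: [-0.683, 0.73, -0.006, -0.0]
ft_force: [0.5, -0.3, 0.3]
finger_gap: 0.0552
```

```bash
python3 - <<'E'
from h import *
go([.4275,-.3605,-.031],-1.638)
c=wshot('w16');P=cloudW(c,180,100,400,330).reshape(-1,3)
q=P[(P[:,2]>.009)&(P[:,2]<.015)&(abs(P[:,1]+.361)<.02)];print(len(q),np.nanpercentile(q,[1,50,99],axis=0).round(4).tolist(),np.polyfit(q[:,0],q[:,1],1))
E
```

```text
pos [ 0.4318 -0.3657 -0.0045] dpos(tool) [-0.0051  0.0049  0.0265] rot [-0.0084 -0.0088 -0.0001]
2695 [[0.4092, -0.3709, 0.0103], [0.4511, -0.3621, 0.0126], [0.4866, -0.3535, 0.0147]] [-0.06677127 -0.33208553]
```

View pics/w16.png

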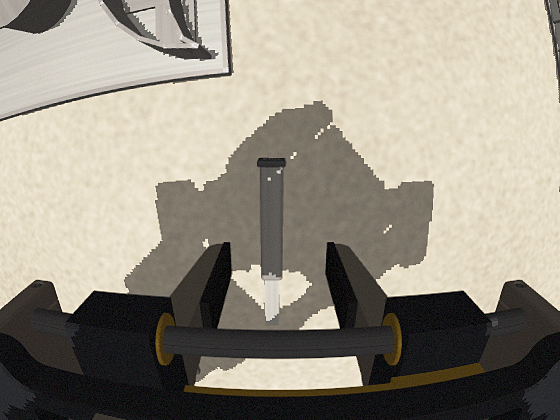

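The chisel (260–283 columns, handle 158–275 rows) is parallel to the fingers and between them. I correct and lower.

Request:
carry_out([
  {"delta_pos": [-0.005,0.004,0.004],"rot": [-0.008,-0.009,0],"fingers": 0.4},
  {"delta_pos": [0,0,0.008],"rot": [0,0,0],"fingers": 0.4},
  {"delta_pos": [0,0,0.006],"rot": [0,0,0],"fingers": 0.4},
  {"delta_pos": [0,0,0],"rot": [0,0,0],"fingers": 0.4},
  {"delta_pos": [0,0,0],"rot": [0,0,0],"fingers": 0.4},
])

```text
time: 29.5
ee_pos: [0.4291, -0.3614, -0.0217]
tool_rot: [-0.683, 0.73, -0.002, 0.0]
ft_force: [-0.0, -0.0, 1.1]
finger_gap: 0.0554
```

```bash
python3 - <<'E'
from h import *
go([.4275,-.3608,-.031],-1.638)
E
```

```text
pos [ 0.4291 -0.3614 -0.0217] dpos(tool) [-0.0005  0.0016  0.0093] rot [-0.0023 -0.002   0.0001]
```

Request:
carry_out([
  {"delta_pos": [0,0.001,0.005],"rot": [-0.002,-0.002,0],"fingers": 0.4},
  {"delta_pos": [0,0,0.003],"rot": [0,0,0],"fingers": 0.4},
  {"delta_pos": [0,0,0],"rot": [0,0,0],"fingers": 0.4},
  {"delta_pos": [0,0,0],"rot": [0,0,0],"fingers": 0.4},
])

```text
time: 29.9
ee_pos: [0.4281, -0.3614, -0.0304]
tool_rot: [-0.683, 0.73, -0.0, 0.0]
ft_force: [-0.4, 1.1, -0.7]
finger_gap: 0.055
```

```bash
python3 - <<'E'
from h import *
go([.4275,-.3608,-.031],-1.638); print(observe()['ft_force'])
E
```

```text
pos [ 0.4281 -0.3614 -0.0304] dpos(tool) [-0.0006  0.0006  0.0006] rot [-0.0003  0.0001 -0.    ]
[-0.43943082  1.07054252 -0.6562133 ]
```

Request:
carry_out([
  {"delta_pos": [0,0,0.001],"rot": [0,0,0],"fingers": 0.4},
  {"delta_pos": [0,0,0],"rot": [0,0,0],"fingers": 1},
  {"delta_pos": [0,0,0],"rot": [0,0,0],"fingers": 1},
  {"delta_pos": [0,0,0],"rot": [0,0,0],"fingers": 1},
  {"delta_pos": [0,0,0],"rot": [0,0,0],"fingers": 1},
  {"delta_pos": [0,0,0],"rot": [0,0,0],"fingers": 1},
  {"delta_pos": [0,0,0],"rot": [0,0,0],"fingers": 1},
  {"delta_pos": [0,0,0],"rot": [0,0,0],"fingers": 1},
  {"delta_pos": [0,0,-0.005],"rot": [0,0,0],"fingers": 1},
  {"delta_pos": [0,0,-0.02],"rot": [0,0,0],"fingers": 1},
  {"delta_pos": [0,0,-0.03],"rot": [0,0,0],"fingers": 1},
  {"delta_pos": [0,0,-0.03],"rot": [0,0,0],"fingers": 1},
  {"delta_pos": [0,0,-0.03],"rot": [0,0,0],"fingers": 1},
  {"delta_pos": [0,0,0],"rot": [0,0,0],"fingers": 1},
])

```text
time: 31.3
ee_pos: [0.4264, -0.3596, 0.0864]
tool_rot: [-0.683, 0.73, 0.003, 0.0]
ft_force: [1.4, 0.1, -2.0]
finger_gap: 0.0137
```

```bash
python3 - <<'E'
from h import *
go([.6,.1,.18],-np.pi/2); print(observe()['ft_force'],observe()['finger_gap'])
c=wshot('w17');P=cloudW(c,180,100,400,330);L=((P.reshape(-1,3)-c['p'])@c['Rm'])
q=L[(L[:,2]>-.06)&(L[:,2]<-.01)&(abs(L[:,0])<.012)];print(len(q),np.nanpercentile(q,[1,50,99],axis=0).round(4).tolist());q=q[q[:,1]<-.012];print(np.polyfit(q[:,1],q[:,0],1),np.polyfit(q[:,1],q[:,2],1))
E
```

```text
pos [ 0.4264 -0.3596  0.0864] dpos(tool) [-0.4706 -0.142  -0.0921] rot [ 0.0034  0.0043 -0.0672]
[ 1.35847142  0.1409797  -1.98982316] 0.013718208995250265
4521 [[-0.0106, -0.0585, -0.0584], [-0.0005, -0.0148, -0.0436], [0.0105, 0.0473, -0.0367]]
[ 7.22491739e-03 -8.28732720e-05] [ 0.00846502 -0.04322219]
```

View pics/w17.png

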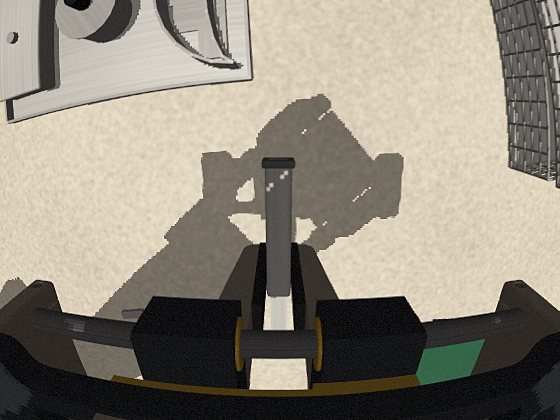

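The chisel is held at 13.7 mm, level and along the tool's y. I rise and carry it toward the basket.

Request:
carry_out([
  {"delta_pos": [0,0,-0.03],"rot": [0.003,0.004,-0.067],"fingers": 1},
  {"delta_pos": [-0.01,0,-0.03],"rot": [0,0,0],"fingers": 1},
  {"delta_pos": [-0.03,-0.008,-0.03],"rot": [0,0,0],"fingers": 1},
  {"delta_pos": [-0.04,-0.01,-0.01],"rot": [0,0,0],"fingers": 1},
  {"delta_pos": [-0.04,-0.01,0],"rot": [0,0,0],"fingers": 1},
  {"delta_pos": [-0.04,-0.01,0],"rot": [0,0,0],"fingers": 1},
  {"delta_pos": [-0.04,-0.01,0],"rot": [0,0,0],"fingers": 1},
  {"delta_pos": [-0.04,-0.01,0],"rot": [0,0,0],"fingers": 1},
  {"delta_pos": [-0.04,-0.01,0],"rot": [0,0,0],"fingers": 1},
  {"delta_pos": [-0.04,-0.01,0],"rot": [0,0,0],"fingers": 1},
  {"delta_pos": [-0.04,-0.01,0],"rot": [0,0,0],"fingers": 1},
  {"delta_pos": [-0.04,-0.01,0],"rot": [0,0,0],"fingers": 1},
  {"delta_pos": [-0.03,-0.01,0],"rot": [0,0,0],"fingers": 1},
  {"delta_pos": [-0.01,0,0],"rot": [0,0,0],"fingers": 1},
  {"delta_pos": [0,0,0],"rot": [0,0,0],"fingers": 1},
  {"delta_pos": [0,0,0],"rot": [0,0,0],"fingers": 1},
])

```text
time: 32.95
ee_pos: [0.5206, 0.1038, 0.1596]
tool_rot: [-0.706, 0.708, 0.025, -0.008]
ft_force: [0.7, -1.0, -1.3]
finger_gap: 0.0135
```

```bash
python3 - <<'E'
from h import *
go([.57,.14,.19],-np.pi/2); print(observe()['ft_force'],observe()['finger_gap'])
c=wshot('w18');P=cloudW(c,0,0,560,420);np.save('P18.npy',P)
print([(np.round(a['xy'],1),round(a['p'],2),np.round(wback(c,a['xy'],0),4)) for a in landmark_of(c,'basket')[:2]])
vis=np.clip(np.nan_to_num(P[...,2])*4000,0,255).astype(np.uint8); cv2.imwrite('pics/w18h.png',cv2.applyColorMap(vis,cv2.COLORMAP_JET))
E
```

```text
pos [0.5206 0.1038 0.1596] dpos(tool) [-0.037  -0.0479 -0.0318] rot [ 0.0476  0.0242 -0.0022]
[ 0.70928029 -0.99905079 -1.31657019] 0.013506491923075205
[(array([188.4,  83.5]), 0.94, array([0.6322, 0.2085, 0.    ]))]
```

View pics/w18.png

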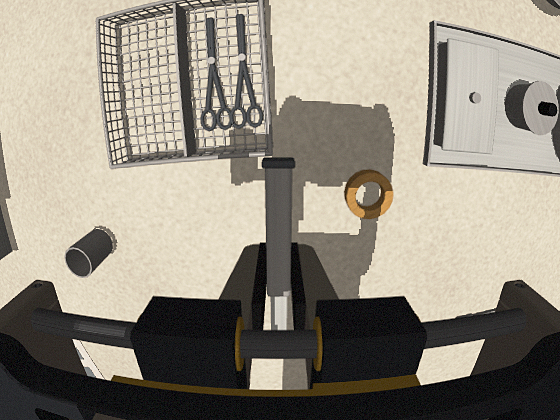

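View pics/w18h.png

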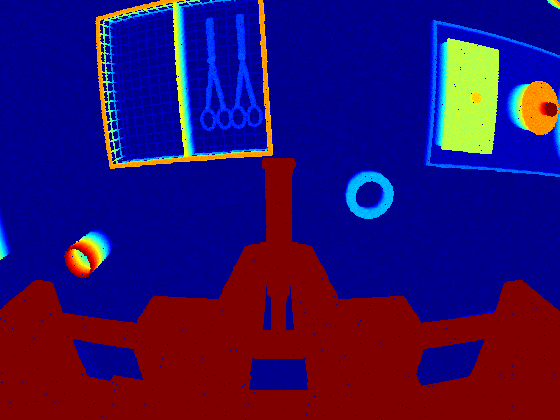

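The wrist view shows the whole basket (97–272, 0–167), its divider at column 180, the empty half to the left, the beaker at (88,255) and the tape untouched. I fit the basket's rim.

```bash
cat > bfit.py <<'E'
from h import *
import sys
P=np.load(sys.argv[1]).reshape(-1,3)
q=P[(P[:,2]>.041)&(P[:,2]<.05)&(abs(P[:,0]-.635)<.11)&(abs(P[:,1]-.21)<.11)].astype(np.float32)
r=cv2.minAreaRect(q[:,:2]*1000);print(len(q),r,np.median(q[:,2]))
xn=np.nanpercentile(q[:,0],5)
def side(ax,lo):
    # robust line on one side
    v=q[:,ax]; e=np.nanpercentile(v,1 if lo else 99); s=q[abs(v-e)<.008]; o=1-ax
    f=np.polyfit(s[:,o]-(.21 if o else .635),s[:,ax],1); 
    d=s[:,ax]-np.polyval(f,s[:,o]-(.21 if o else .635)); print('side',ax,lo,len(s),f.round(4),np.percentile(d,[2,98]).round(4))
for ax in (0,1):
    for lo in (True,False): side(ax,lo)
d=P[(P[:,2]>.033)&(P[:,2]<.0415)&(abs(P[:,0]-.635)<.07)&(abs(P[:,1]-.21)<.03)]
print('divider',len(d),np.polyfit(d[:,0]-.635,d[:,1],1),np.percentile(d[:,1],[2,98]))
b=P[(P[:,2]>.056)&(P[:,2]<.067)&(abs(P[:,0]-.43)<.06)&(abs(P[:,1]-.36)<.06)]
print('beaker',len(b),np.percentile(b,[1,99],axis=0),circ(b[:,:2]))
E
python3 bfit.py P18.npy
```

```text
2569 ((636.2040405273438, 207.99151611328125), (172.7408905029297, 182.27268981933594), 3.0793609619140625) 0.045723833
side 0 True 569 [-0.0401  0.5526] [-0.0029  0.0031]
side 0 False 369 [-0.049   0.7188] [-0.0022  0.0028]
side 1 True 646 [0.0396 0.119 ] [-0.0029  0.0039]
side 1 False 537 [0.0425 0.2959] [-0.0027  0.0029]
divider 595 [0.05547187 0.20758683] [0.20311611 0.21205995]
beaker 352 [[0.41294037 0.33458546 0.05615896]
 [0.45533406 0.37636213 0.06412506]] (array([0.43398316, 0.35560858]), np.float64(0.020437999445330424))
```

Basket: centre (0.636, 0.208), yaw about +0.046, size 172 x 182, which matches. The empty compartment's centre is then (0.634, 0.253). Beaker: (0.434, 0.3555).

```bash
python3 - <<'E'
from h import *
go([.634,.253,.13],-1.525)
E
```

```text
pos [0.5208 0.1034 0.1601] dpos(tool) [-0.1493 -0.1141  0.0284] rot [ 0.0464  0.0254 -0.0492]
```

Request:
carry_out([
  {"delta_pos": [0,0,0],"rot": [0.046,0.025,-0.049],"fingers": 1},
  {"delta_pos": [-0.02,-0.015,0],"rot": [0,0,0],"fingers": 1},
  {"delta_pos": [-0.025,-0.02,0],"rot": [0,0,0],"fingers": 1},
  {"delta_pos": [-0.025,-0.02,0],"rot": [0,0,0],"fingers": 1},
  {"delta_pos": [-0.025,-0.02,0],"rot": [0,0,0],"fingers": 1},
  {"delta_pos": [-0.025,-0.02,0],"rot": [0,0,0],"fingers": 1},
  {"delta_pos": [-0.015,-0.01,0],"rot": [0,0,0],"fingers": 1},
  {"delta_pos": [0,0,0],"rot": [0,0,0],"fingers": 1},
  {"delta_pos": [0,0,0],"rot": [0,0,0],"fingers": 1},
])

```text
time: 33.95
ee_pos: [0.6241, 0.2328, 0.1581]
tool_rot: [0.717, -0.697, 0.001, 0.002]
ft_force: [-0.0, -0.4, -1.0]
finger_gap: 0.0136
```

```bash
python3 - <<'E'
from h import *
go([.634,.253,.06],-1.525)
E
```

```text
pos [0.6241 0.2328 0.1581] dpos(tool) [-0.0203 -0.0106  0.098 ] rot [ 0.0012 -0.0042 -0.0175]
```

Request:
carry_out([
  {"delta_pos": [-0.01,-0.005,0],"rot": [0.001,-0.004,-0.017],"fingers": 1},
  {"delta_pos": [-0.01,-0.005,0],"rot": [0,0,0],"fingers": 1},
  {"delta_pos": [0,0,0.02],"rot": [0,0,0],"fingers": 1},
  {"delta_pos": [0,0,0.03],"rot": [0,0,0],"fingers": 1},
  {"delta_pos": [0,0,0.03],"rot": [0,0,0],"fingers": 1},
  {"delta_pos": [0,0,0],"rot": [0,0,0],"fingers": 1},
  {"delta_pos": [0,0,0],"rot": [0,0,0],"fingers": 1},
])

```text
time: 34.65
ee_pos: [0.6363, 0.2525, 0.0798]
tool_rot: [0.722, -0.692, 0.001, -0.002]
ft_force: [0.0, -0.1, -0.6]
finger_gap: 0.013
```

```bash
python3 - <<'E'
from h import *
go([.634,.253,.02],-1.525); print(observe()['ft_force'])
c=wshot('w19');P=cloudW(c,0,0,560,420);np.save('P19.npy',P)
q=P.reshape(-1,3);q=q[(q[:,2]>.041)&(q[:,2]<.05)]
for x in (.70,.69): 
    m=abs(q[:,0]-x)<.006; v=np.sort(q[m,1]); print(x,v[[0,-1]],[ (round(a,4)) for a in v[::max(1,len(v)//12)]])
d=P.reshape(-1,3);d=d[(d[:,2]>.034)&(d[:,2]<.0415)&(abs(d[:,1]-.21)<.03)]; print('div',len(d),np.polyfit(d[:,0]-.635,d[:,1],1))
E
```

```text
pos [0.6363 0.2525 0.0798] dpos(tool) [-0.0005  0.0026  0.0597] rot [-0.0052  0.001  -0.0036]
[ 0.0035516  -0.08156008 -0.60954727]
0.7 [0.1203775  0.30223229] [np.float64(0.1204), np.float64(0.1224), np.float64(0.1236), np.float64(0.1243), np.float64(0.1249), np.float64(0.1254), np.float64(0.2978), np.float64(0.2985), np.float64(0.2991), np.float64(0.2997), np.float64(0.3004), np.float64(0.3012), np.float64(0.3021)]
0.69 [0.11983623 0.30209441] [np.float64(0.1198), np.float64(0.1219), np.float64(0.1231), np.float64(0.1239), np.float64(0.1244), np.float64(0.1254), np.float64(0.2975), np.float64(0.2981), np.float64(0.2987), np.float64(0.2996), np.float64(0.3004), np.float64(0.3011)]
div 894 [0.06819853 0.20867388]
```

View pics/w19.png

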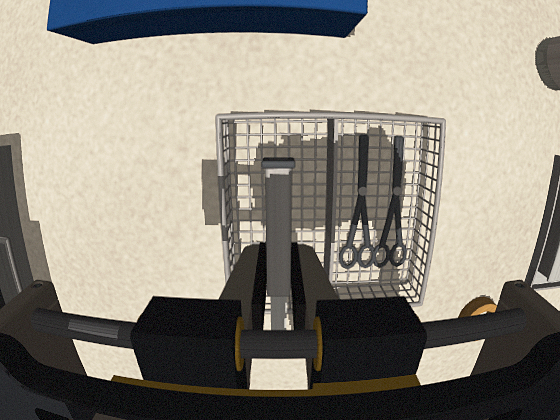

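The chisel hangs over the middle of the empty compartment (walls at columns 222 and 330, chisel along it). I descend.

Request:
carry_out([
  {"delta_pos": [0,0.0025,0.01],"rot": [-0.005,0.001,-0.003],"fingers": 1},
  {"delta_pos": [0,0,0.02],"rot": [0,0,0],"fingers": 1},
  {"delta_pos": [0,0,0.015],"rot": [0,0,0],"fingers": 1},
  {"delta_pos": [0,0,0],"rot": [0,0,0],"fingers": 1},
  {"delta_pos": [0,0,0],"rot": [0,0,0],"fingers": 1},
])

```text
time: 35.2
ee_pos: [0.6377, 0.2535, 0.039]
tool_rot: [0.723, -0.691, 0.003, -0.004]
ft_force: [-0.0, -0.9, -0.8]
finger_gap: 0.0139
```

```bash
python3 - <<'E'
from h import *
go([.634,.253,-.027],-1.525); print(observe()['ft_force'])
E
```

```text
pos [0.6377 0.2535 0.039 ] dpos(tool) [0.0004 0.0043 0.066 ] rot [-0.009   0.0015 -0.0001]
[-9.86619108e-05 -9.03908688e-01 -8.34832219e-01]
```

Request:
carry_out([
  {"delta_pos": [0,0.004,0],"rot": [-0.009,0.001,0],"fingers": 1},
  {"delta_pos": [0,0,0.015],"rot": [0,0,0],"fingers": 1},
  {"delta_pos": [0,0,0.015],"rot": [0,0,0],"fingers": 1},
  {"delta_pos": [0,0,0.01],"rot": [0,0,0],"fingers": 1},
  {"delta_pos": [0,0,0],"rot": [0,0,0],"fingers": 1},
])

```text
time: 35.7
ee_pos: [0.6345, 0.2535, -0.0025]
tool_rot: [0.723, -0.691, 0.0, -0.001]
ft_force: [0.6, -0.0, -2.7]
finger_gap: 0.0136
```

```bash
python3 - <<'E'
from h import *
go([.634,.253,-.027],-1.525); print(observe()['ft_force'])
E
```

```text
pos [ 0.6345  0.2535 -0.0025] dpos(tool) [0.0005 0.0005 0.0245] rot [-0.0019  0.0008 -0.    ]
[ 0.57792584 -0.03126889 -2.74210549]
```

Request:
carry_out([
  {"delta_pos": [0,0,0.01],"rot": [-0.002,0.001,0],"fingers": 1},
  {"delta_pos": [0,0,0.008],"rot": [0,0,0],"fingers": 1},
  {"delta_pos": [0,0,0.003],"rot": [0,0,0],"fingers": 1},
  {"delta_pos": [0,0,0],"rot": [0,0,0],"fingers": 1},
])

```text
time: 36.1
ee_pos: [0.6342, 0.2534, -0.0261]
tool_rot: [0.723, -0.691, -0.0, 0.001]
ft_force: [-0.1, -1.1, -1.9]
finger_gap: 0.014
```

```bash
python3 - <<'E'
from h import *
go([.634,.253,-.0285],-1.525); print(observe()['ft_force'])
E
```

```text
pos [ 0.6342  0.2534 -0.0261] dpos(tool) [0.0004 0.0002 0.0024] rot [ 0.0013 -0.0005 -0.0001]
[-0.10790246 -1.14896716 -1.88542905]
```

Request:
carry_out([
  {"delta_pos": [0,0,0.0015],"rot": [0,0,0],"fingers": 1},
  {"delta_pos": [0,0,0],"rot": [0,0,0],"fingers": 1},
  {"delta_pos": [0,0,0],"rot": [0,0,0],"fingers": 0.68},
  {"delta_pos": [0,0,0],"rot": [0,0,0],"fingers": 0.68},
  {"delta_pos": [0,0,0],"rot": [0,0,0],"fingers": 0.68},
  {"delta_pos": [0,0,-0.01],"rot": [0,0,0],"fingers": 0.68},
  {"delta_pos": [0,0,-0.02],"rot": [0,0,0],"fingers": 0.68},
  {"delta_pos": [0,0,-0.03],"rot": [0,0,0],"fingers": 0.68},
  {"delta_pos": [0,0,-0.04],"rot": [0,0,0],"fingers": 0.68},
  {"delta_pos": [0,0,-0.04],"rot": [0,0,0],"fingers": 0.4},
  {"delta_pos": [0,0,-0.03],"rot": [0,0,0],"fingers": 0.3},
  {"delta_pos": [0,0,0],"rot": [0,0,0],"fingers": 0.3},
  {"delta_pos": [0,0,0],"rot": [0,0,0],"fingers": 0.3},
])

```text
time: 37.4
ee_pos: [0.6366, 0.254, 0.1574]
tool_rot: [0.723, -0.691, 0.002, -0.003]
ft_force: [-0.4, 0.3, 0.1]
finger_gap: 0.0592
```

```bash
python3 - <<'E'
from h import *
go([.48,.30,.14],-1.525); print(observe()['ft_force'])
c=wshot('w20');P=cloudW(c,0,0,560,420);np.save('P20.npy',P)
q=P.reshape(-1,3);q=q[(q[:,2]>.0115)&(q[:,2]<.019)&(abs(q[:,1]-.253)<.02)&(abs(q[:,0]-.634)<.07)];print(len(q),np.percentile(q,[1,50,99],axis=0),np.polyfit(q[:,0],q[:,1],1))
E
```

```text
pos [0.6366 0.254  0.1574] dpos(tool) [-0.0531  0.1544  0.0162] rot [-0.0081  0.001   0.    ]
[-0.35653455  0.32056603  0.08309257]
924 [[0.61418477 0.24648064 0.01340681]
 [0.65442216 0.25441364 0.01561397]
 [0.69236586 0.26248549 0.01807265]] [0.04693188 0.22374756]
```

View pics/w20.png

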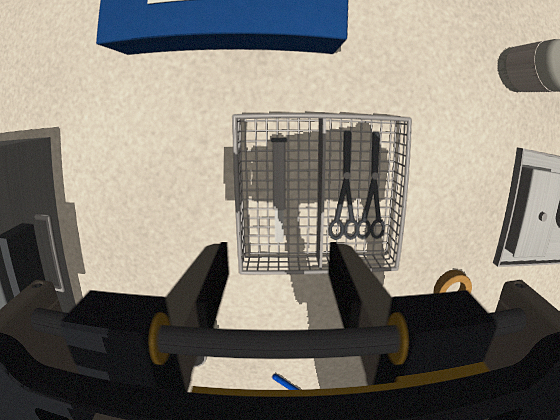

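The chisel lies flat in the empty compartment (columns 270–287, rows 137–240): top at 15.6 mm, 15 expected, and parallel to the walls. I refine the basket's near side from this closer view.

```bash
python3 bfit.py P20.npy 2>&1 | head -8; python3 - <<'E'
from h import *
P=np.load('P20.npy').reshape(-1,3)
q=P[(P[:,2]>.041)&(P[:,2]<.05)&(abs(P[:,0]-.552)<.012)&(abs(P[:,1]-.21)<.08)]
for y in np.arange(.14,.29,.02):
    m=abs(q[:,1]-y)<.01; print(round(y,2),m.sum(),np.percentile(q[m,0],[3,97]).round(4) if m.any() else '')
E
```

```text
2815 ((636.9171752929688, 208.05174255371094), (172.15113830566406, 182.5363006591797), 3.220935344696045) 0.0456795
side 0 True 422 [-0.0399  0.5534] [-0.0027  0.0048]
side 0 False 696 [-0.0381  0.7206] [-0.0037  0.0029]
side 1 True 565 [0.0409 0.12  ] [-0.0031  0.0037]
side 1 False 637 [0.0419 0.2968] [-0.003   0.0028]
divider 466 [0.05220599 0.20855719] [0.20389407 0.21267643]
beaker 64 [[0.41444211 0.33460638 0.05626904]
 [0.43405924 0.3527337  0.06366813]] (array([0.4314412 , 0.35219555]), np.float64(0.015951536415671114))
0.14 49 [0.5557 0.5594]
0.16 0 
0.18 0 
0.2 68 [0.5517 0.5564]
0.22 74 [0.5511 0.5553]
0.24 87 [0.5494 0.5538]
0.26 82 [0.5484 0.5527]
0.28 58 [0.5481 0.5516]
```

```bash
python3 - <<'E'
from h import *
go([.434,.3555,.13],-1.525)
E
```

```text
pos [0.6369 0.2541 0.1577] dpos(tool) [-0.1105  0.1983  0.0261] rot [-0.0088  0.0012  0.0001]
```

Request:
carry_out([
  {"delta_pos": [-0.01,0.02,0],"rot": [-0.009,0.001,0],"fingers": 0.1},
  {"delta_pos": [-0.02,0.035,0],"rot": [0,0,0],"fingers": 0.1},
  {"delta_pos": [-0.02,0.035,0],"rot": [0,0,0],"fingers": 0.1},
  {"delta_pos": [-0.02,0.035,0],"rot": [0,0,0],"fingers": 0.1},
  {"delta_pos": [-0.015,0.025,0],"rot": [0,0,0],"fingers": 0.1},
  {"delta_pos": [0,0,0],"rot": [0,0,0],"fingers": 0.1},
  {"delta_pos": [0,0,0],"rot": [0,0,0],"fingers": 0.1},
])

```text
time: 38.15
ee_pos: [0.471, 0.3308, 0.1438]
tool_rot: [0.722, -0.692, -0.005, 0.01]
ft_force: [1.4, 0.3, 0.1]
finger_gap: 0.0829
```

```bash
python3 - <<'E'
from h import *
go([.434,.3555,.08],-1.525)
c=wshot('w21');P=cloudW(c,0,0,560,420).reshape(-1,3)
b=P[(P[:,2]>.057)&(P[:,2]<.067)&(abs(P[:,0]-.43)<.04)&(abs(P[:,1]-.356)<.04)]
print('beaker',len(b),np.percentile(b,[1,99],axis=0),circ(b[:,:2]))
E
```

```text
pos [0.471  0.3308 0.1438] dpos(tool) [-0.0267  0.0346  0.0643] rot [ 0.0209 -0.0065 -0.0023]
beaker 488 [[0.41274563 0.33496583 0.05725183]
 [0.4558706  0.37807332 0.06404659]] (array([0.43458428, 0.35647892]), np.float64(0.020612999725997946))
```

View pics/w21.png

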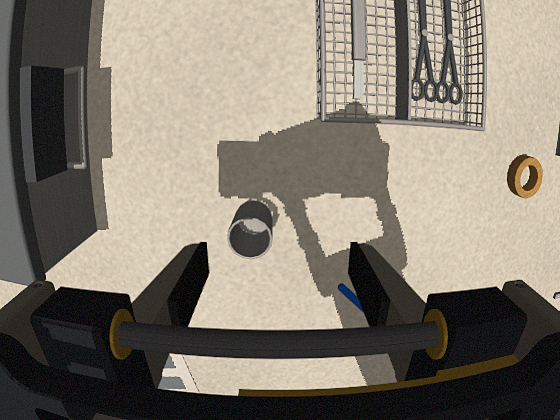

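The beaker stands upright at (250,230), i.e. (0.4344, 0.3565). I approach over it.

Request:
carry_out([
  {"delta_pos": [-0.014,0.018,0],"rot": [0.021,-0.006,-0.002],"fingers": 0.1},
  {"delta_pos": [-0.013,0.017,0],"rot": [0,0,0],"fingers": 0.1},
  {"delta_pos": [0,0,0.02],"rot": [0,0,0],"fingers": 0.1},
  {"delta_pos": [0,0,0.03],"rot": [0,0,0],"fingers": 0.1},
  {"delta_pos": [0,0,0.02],"rot": [0,0,0],"fingers": 0.1},
  {"delta_pos": [0,0,0],"rot": [0,0,0],"fingers": 0.1},
  {"delta_pos": [0,0,0],"rot": [0,0,0],"fingers": 0.1},
])

```text
time: 38.9
ee_pos: [0.4416, 0.3523, 0.0695]
tool_rot: [0.719, -0.695, 0.001, 0.001]
ft_force: [0.4, 0.4, 1.5]
finger_gap: 0.0829
```

```bash
python3 - <<'E'
from h import *
go([.4344,.3565,-.013],-1.525)
E
```

```text
pos [0.4416 0.3523 0.0695] dpos(tool) [-0.0046  0.0071  0.0825] rot [-0.0004 -0.002  -0.0108]
```

Request:
carry_out([
  {"delta_pos": [-0.0045,0.007,0.01],"rot": [0,-0.002,-0.011],"fingers": 0.1},
  {"delta_pos": [0,0,0.02],"rot": [0,0,0],"fingers": 0.1},
  {"delta_pos": [0,0,0.02],"rot": [0,0,0],"fingers": 0.1},
  {"delta_pos": [0,0,0],"rot": [0,0,0],"fingers": 0.1},
  {"delta_pos": [0,0,0],"rot": [0,0,0],"fingers": 0.1},
])

```text
time: 39.4
ee_pos: [0.4381, 0.3587, 0.022]
tool_rot: [0.723, -0.691, 0.001, -0.004]
ft_force: [-1.1, 0.2, 1.0]
finger_gap: 0.0829
```

```bash
python3 - <<'E'
from h import *
go([.4344,.3565,-.013],-1.525)
c=wshot('w22');P=cloudW(c,200,150,360,320).reshape(-1,3)
b=P[(P[:,2]>.057)&(P[:,2]<.067)&(abs(P[:,0]-.43)<.04)&(abs(P[:,1]-.356)<.026)]
print('beaker',len(b),np.percentile(b,[1,99],axis=0),circ(b[:,:2]))
E
```

```text
pos [0.4381 0.3587 0.022 ] dpos(tool) [0.0022 0.0041 0.035 ] rot [-0.0081  0.0042  0.0005]
beaker 1375 [[0.41284908 0.33590596 0.05710774]
 [0.45563394 0.37757962 0.06376698]] (array([0.4345544 , 0.35676679]), np.float64(0.02038117409405652))
```

View pics/w22.png

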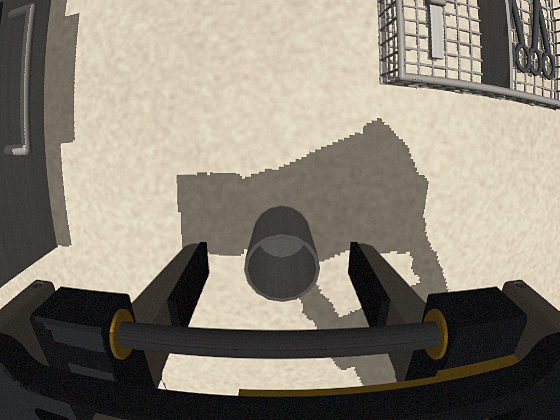

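The beaker is centred between the open fingers (282,265). I lower and close.

Request:
carry_out([
  {"delta_pos": [0.002,0.004,0.005],"rot": [-0.008,0.004,0],"fingers": 0.1},
  {"delta_pos": [0,0,0.012],"rot": [0,0,0],"fingers": 0.1},
  {"delta_pos": [0,0,0.01],"rot": [0,0,0],"fingers": 0.1},
  {"delta_pos": [0,0,0.004],"rot": [0,0,0],"fingers": 0.1},
  {"delta_pos": [0,0,0],"rot": [0,0,0],"fingers": 0.1},
])

```text
time: 39.95
ee_pos: [0.4355, 0.3573, -0.009]
tool_rot: [0.723, -0.69, 0.0, -0.002]
ft_force: [0.0, 0.2, 0.7]
finger_gap: 0.0831
```

```bash
python3 - <<'E'
from h import *
go([.4345,.3567,-.013],-1.525)
E
```

```text
pos [ 0.4355  0.3573 -0.009 ] dpos(tool) [0.0006 0.001  0.004 ] rot [-0.0031  0.0017  0.0007]
```

Request:
carry_out([
  {"delta_pos": [0.0005,0.001,0.003],"rot": [-0.003,0.002,0.001],"fingers": 0.1},
  {"delta_pos": [0,0,0],"rot": [0,0,0],"fingers": 0.1},
  {"delta_pos": [0,0,0],"rot": [0,0,0],"fingers": 1},
  {"delta_pos": [0,0,0],"rot": [0,0,0],"fingers": 1},
  {"delta_pos": [0,0,0],"rot": [0,0,0],"fingers": 1},
  {"delta_pos": [0,0,0],"rot": [0,0,0],"fingers": 1},
  {"delta_pos": [0,0,0],"rot": [0,0,0],"fingers": 1},
  {"delta_pos": [0,0,0],"rot": [0,0,0],"fingers": 1},
  {"delta_pos": [0,0,0],"rot": [0,0,0],"fingers": 1},
])

```text
time: 40.85
ee_pos: [0.4352, 0.3571, -0.0115]
tool_rot: [0.723, -0.691, 0.0, -0.001]
ft_force: [-0.4, 1.1, 0.0]
finger_gap: 0.043
```

```bash
python3 - <<'E'
from h import *
go([.5152,.2019,.05],-1.525)
E
```

```text
pos [ 0.4352  0.3571 -0.0115] dpos(tool) [ 0.1586 -0.073  -0.0614] rot [-0.0013  0.0001 -0.0004]
```

Gripped at 43 mm. I lift and carry it to a point above (0.515, 0.202).

Request:
carry_out([
  {"delta_pos": [0,0,-0.01],"rot": [0,0,0],"fingers": 1},
  {"delta_pos": [0,0,-0.025],"rot": [0,0,0],"fingers": 1},
  {"delta_pos": [0.01,-0.005,-0.025],"rot": [0,0,0],"fingers": 1},
  {"delta_pos": [0.025,-0.01,-0.01],"rot": [0,0,0],"fingers": 1},
  {"delta_pos": [0.03,-0.013,0],"rot": [0,0,0],"fingers": 1},
  {"delta_pos": [0.03,-0.013,0],"rot": [0,0,0],"fingers": 1},
  {"delta_pos": [0.03,-0.013,0],"rot": [0,0,0],"fingers": 1},
  {"delta_pos": [0.015,-0.008,0],"rot": [0,0,0],"fingers": 1},
  {"delta_pos": [0,0,0],"rot": [0,0,0],"fingers": 1},
  {"delta_pos": [0,0,0],"rot": [0,0,0],"fingers": 1},
])

```text
time: 41.85
ee_pos: [0.5065, 0.2162, 0.0677]
tool_rot: [0.724, -0.69, 0.002, -0.002]
ft_force: [1.0, -0.1, -0.6]
finger_gap: 0.0432
```

```bash
python3 - <<'E'
from h import *
go([.5158,.2019,-.0115],-1.525)
c=wshot('w23');P=cloudW(c,0,0,560,420);np.save('P23.npy',P)
Q=P.reshape(-1,3);L=(Q-c['p'])@c['Rm']
b=L[(abs(L[:,2]+.0505)<.004)&(np.hypot(L[:,0],L[:,1])<.026)&(abs(L[:,0])<.021)];print('beaker in tool',len(b),np.percentile(b,[1,99],axis=0).round(4).tolist(),circ(b[:,:2]))
E
python3 bfit.py P23.npy | head -7
```

```text
pos [0.5065 0.2162 0.0677] dpos(tool) [ 0.0147 -0.0081  0.0793] rot [-0.0061  0.0006  0.0018]
beaker in tool 963 [[-0.0191, -0.0203, -0.0544], [0.0184, 0.0209, -0.0466]] (array([-2.52686496e-04, -1.49136093e-05]), np.float64(0.020109334362425783))
3813 ((615.857666015625, 206.99307250976562), (131.68597412109375, 182.41641235351562), 3.4560821056365967) 0.04570401
side 0 True 1268 [-0.0391  0.5526] [-0.0027  0.0037]
side 0 False 99 [-0.034   0.6777] [-0.006   0.0057]
side 1 True 1026 [0.0418 0.1201] [-0.003   0.0038]
side 1 False 1032 [0.0494 0.2963] [-0.0022  0.0026]
divider 668 [0.05590802 0.20834476] [0.20396529 0.21139665]Traceback (most recent call last):
  File "bfit.py", line 17, in <module>
    print('beaker',len(b),np.percentile(b,[1,99],axis=0),circ(b[:,:2]))
                          ~~~~~~~~~~~~~^^^^^^^^^^^^^^^^^
    return _quantile_unchecked(
        a, q, axis, out, overwrite_input, method, keepdims, weights)
    return _ureduce(a,
                    func=_quantile_ureduce_func,
    ...<5 lines>...
                    overwrite_input=overwrite_input,
                    method=method)
    r = func(a, **kwargs)
    result = _quantile(arr,
                       quantiles=q,
    ...<2 lines>...
                       out=out,
                       weights=wgt)
    slices_having_nans = np.isnan(arr[-1, ...])
                                  ~~~^^^^^^^^^
IndexError: index -1 is out of bounds for axis 0 with size 0
```

View pics/w23.png

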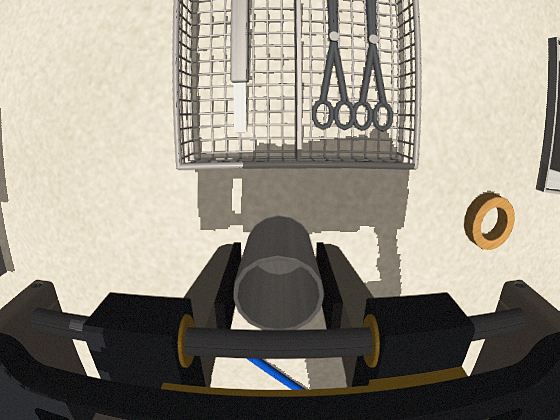

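The beaker is held centred and upright, with the basket's near side at row 168 (outer edge x of about 0.551). Target centre is (0.5145, 0.202).

Request:
carry_out([
  {"delta_pos": [0.0147,-0.007,0],"rot": [-0.006,0.001,0.002],"fingers": 1},
  {"delta_pos": [0,0,0.015],"rot": [0,0,0],"fingers": 1},
  {"delta_pos": [0,0,0.02],"rot": [0,0,0],"fingers": 1},
  {"delta_pos": [0,0,0.015],"rot": [0,0,0],"fingers": 1},
  {"delta_pos": [0,0,0],"rot": [0,0,0],"fingers": 1},
  {"delta_pos": [0,0,0],"rot": [0,0,0],"fingers": 1},
])

```text
time: 42.5
ee_pos: [0.5123, 0.2037, 0.013]
tool_rot: [0.725, -0.689, -0.001, 0.001]
ft_force: [0.5, 0.7, -1.1]
finger_gap: 0.0433
```

```bash
python3 - <<'E'
from h import *
go([.5145,.202,-.0115],-1.525)
E
```

```text
pos [0.5123 0.2037 0.013 ] dpos(tool) [ 0.0018 -0.0022  0.0245] rot [ 0.003  -0.0002  0.0047]
```

Request:
carry_out([
  {"delta_pos": [0.002,-0.002,0.004],"rot": [0.003,0,0.005],"fingers": 1},
  {"delta_pos": [0,0,0.008],"rot": [0,0,0],"fingers": 1},
  {"delta_pos": [0,0,0.006],"rot": [0,0,0],"fingers": 1},
  {"delta_pos": [0,0,0.002],"rot": [0,0,0],"fingers": 1},
  {"delta_pos": [0,0,0],"rot": [0,0,0],"fingers": 1},
  {"delta_pos": [0,0,0],"rot": [0,0,0],"fingers": 1},
])

```text
time: 43.1
ee_pos: [0.5156, 0.2022, -0.0074]
tool_rot: [0.723, -0.691, 0.001, -0.001]
ft_force: [0.8, -0.0, -1.3]
finger_gap: 0.0426
```

```bash
python3 - <<'E'
from h import *
go([.5145,.202,-.0115],-1.525)
E
```

```text
pos [ 0.5156  0.2022 -0.0074] dpos(tool) [0.0002 0.0011 0.0041] rot [-0.0027  0.0002 -0.0002]
```

Request:
carry_out([
  {"delta_pos": [0,0.001,0.002],"rot": [-0.003,0,0],"fingers": 1},
  {"delta_pos": [0,0,0.001],"rot": [0,0,0],"fingers": 1},
  {"delta_pos": [0,0,0],"rot": [0,0,0],"fingers": 1},
])

```text
time: 43.4
ee_pos: [0.5151, 0.2023, -0.01]
tool_rot: [0.723, -0.691, 0.0, -0.0]
ft_force: [-0.4, -0.4, -0.7]
finger_gap: 0.043
```

```bash
python3 - <<'E'
from h import *
go([.5145,.202,-.0115],-1.525); print(observe()['ft_force'])
E
```

```text
pos [ 0.5151  0.2023 -0.01  ] dpos(tool) [0.0003 0.0006 0.0015] rot [-0.0006  0.0003 -0.0002]
[-0.36455644 -0.35471501 -0.71469888]
```

Request:
carry_out([
  {"delta_pos": [0,0,0.001],"rot": [0,0,0],"fingers": 1},
  {"delta_pos": [0,0,0],"rot": [0,0,0],"fingers": 1},
  {"delta_pos": [0,0,0],"rot": [0,0,0],"fingers": 0.2},
  {"delta_pos": [0,0,0],"rot": [0,0,0],"fingers": 0.2},
  {"delta_pos": [0,0,0],"rot": [0,0,0],"fingers": 0.2},
  {"delta_pos": [0,0,0],"rot": [0,0,0],"fingers": 0.2},
  {"delta_pos": [0,0,0],"rot": [0,0,0],"fingers": 0.2},
  {"delta_pos": [0,0,-0.01],"rot": [0,0,0],"fingers": 0.2},
  {"delta_pos": [0,0,-0.025],"rot": [0,0,0],"fingers": 0.2},
  {"delta_pos": [0,0,-0.04],"rot": [0,0,0],"fingers": 0.2},
  {"delta_pos": [0,0,-0.04],"rot": [0,0,0],"fingers": 0.2},
  {"delta_pos": [0,0,-0.04],"rot": [0,0,0],"fingers": 0.2},
  {"delta_pos": [0,0.015,-0.01],"rot": [0,0,0],"fingers": 0.2},
  {"delta_pos": [0,0.03,0],"rot": [0,0,0],"fingers": 0.2},
  {"delta_pos": [0,0.02,0],"rot": [0,0,0],"fingers": 0.2},
  {"delta_pos": [0,0,0],"rot": [0,0,0],"fingers": 0.2},
  {"delta_pos": [0,0,0],"rot": [0,0,0],"fingers": 0.2},
])

```text
time: 45.1
ee_pos: [0.4507, 0.1994, 0.1694]
tool_rot: [0.723, -0.691, 0.003, -0.004]
ft_force: [0.6, 0.1, -0.6]
finger_gap: 0.0733
```

```bash
python3 - <<'E'
from h import *
s=observe();print(s['ee_pos'],s['ft_force'])
c=wshot('w24');P=cloudW(c,0,0,560,420);np.save('P24.npy',P);Q=P.reshape(-1,3)
b=Q[(Q[:,2]>.056)&(Q[:,2]<.067)&(abs(Q[:,0]-.515)<.04)&(abs(Q[:,1]-.2)<.04)]
print('beaker',len(b),np.percentile(b,[1,50,99],axis=0).round(4).tolist(),circ(b[:,:2]))
A=np.c_[b[:,:2]-b[:,:2].mean(0),np.ones(len(b))]
t=capture('scene');save(t,'s24')
for z in ('tape_mid',): print([(np.round(a['xy'],1),round(a['p'],2),np.round(wback(c,a['xy'],.0095),4)) for a in landmark_of(c,z)[:1]])
q=Q[(Q[:,2]>.041)&(Q[:,2]<.05)&(abs(Q[:,0]-.552)<.012)]
for y in (.16,.18,.2,.22,.24): 
    m=abs(q[:,1]-y)<.01; print(y,m.sum(),np.percentile(q[m,0],[3,97]).round(4))
E
python3 bfit.py P24.npy 2>/dev/null
```

```text
[0.45068506 0.19941079 0.1694377 ] [ 0.59097977  0.10400675 -0.57241868]
beaker 399 [[0.4927, 0.1811, 0.0565], [0.5131, 0.202, 0.0624], [0.5352, 0.2232, 0.0642]] (array([0.51397877, 0.20219352]), np.float64(0.02021256676025997))
[(array([436. , 150.6]), 0.66, array([0.507 , 0.0096, 0.0095]))]
0.16 93 [0.5531 0.5578]
0.18 93 [0.5518 0.5566]
0.2 99 [0.5506 0.5554]
0.22 93 [0.5499 0.5545]
0.24 82 [0.5484 0.5528]
1737 ((592.4190063476562, 205.90313720703125), (136.18846130371094, 183.10260009765625), 2.6834018230438232) 0.045721255
side 0 True 514 [-0.0387  0.5519] [-0.0027  0.0028]
side 0 False 64 [-0.0217  0.6565] [-0.0057  0.0059]
side 1 True 480 [0.0409 0.1198] [-0.0028  0.0041]
side 1 False 457 [0.0525 0.2963] [-0.0023  0.0025]
divider 216 [0.0581449  0.20828957] [0.20365205 0.21053558]
```

View pics/w24.png

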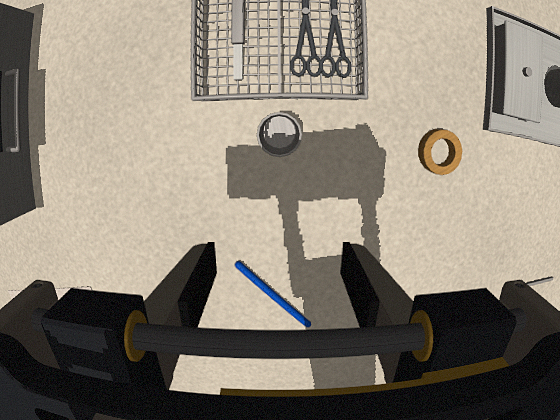

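View pics/s24.png

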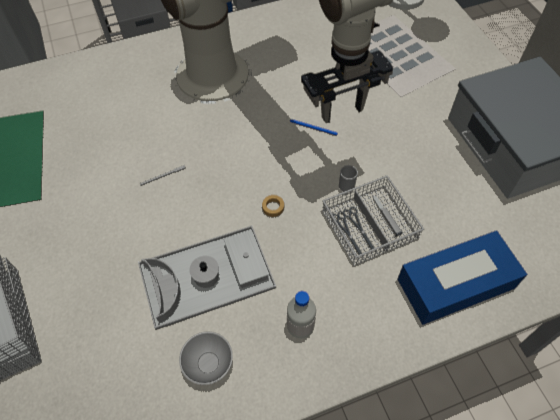

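The final views show the lidded pot centred in the tray, the chisel in the empty compartment, the beaker standing 15 mm off the middle of the basket's near side, and the tape unmoved (scene pixel 273,205, as before). The robot touches nothing, so I hand in.

```bash
python3 -c "
from station import *
print(finish_job())"
```

```text
the job is handed in; nothing more can be done
None
```

I laid out the whole set in the order asked and handed it in at about 45 s of robot time. The system gave no verdict. My last measurements:

- **Pot:** it stands at (0.629, -0.205) in the tray. The box face is at y = -0.141 and the dish edge at y = -0.268, so it is within about 1 mm of midway.
- **Lid:** it is seated and level. The flange top is at 46.8 mm (46 expected) and the knob top at 68.4 mm (68 expected).
- **Chisel:** it lies flat in the empty compartment, parallel to the walls. Its top is at 15.6 mm (15 expected).
- **Beaker:** it stands at (0.514, 0.202), opposite the middle of the basket's near side, with a gap of about 15 mm.
- **Tape:** it was not touched. It shows at the same pixel in the scene view as at the start; the network's last wrist reading was about 5 mm off, within its usual error.

**What disagreed:**
- The actual fingertips sit about 35 mm behind the reported TCP. My first attempt on the pot therefore closed in the air above the rim and touched nothing. I corrected for the offset in every later move.
- The networks' landmarks were up to about 10 mm off in places, so I took all final positions from depth fits.

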